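# Load the dipping rod and hold it over the bowl

## Task

While the steel dipping rod stands in its wooden stand, thread both brass rings down over its top, the wide one first and the narrow one on top of it, fully home so that they sit flat on the flange and on each other. Then draw the loaded rod up out of the stand by its bare top, turn it to lean about 45 degrees (flange end lower, so that both rings stay home) and finish while holding it motionless there, with the rings over the middle of the glass bowl and the whole rod clear above the rim. Leave the bowl and the small pot near it where they are.

Things in the scene. Friction and masses are not known exactly. Their poses are not given: they have to be found in the camera images.
- stand: Fixed wooden stand, block 54 x 54 x 50 mm high on a 66 x 66 x 6 mm foot, standing on the table; origin at the centre of its underside, z up. An upright blind hole of 15 mm diameter in the middle of its top, 40 mm deep (hole floor 10 mm above the table), holds the rod loosely.
- rod: Loose round steel rod, 125 mm long, 13 mm diameter, 120 g, upright in the stand. Origin at its lower end, z along it to its top. From the lower end: 60 mm shank (40 in the hole), flange disc 28 mm across, 6 thick (z 60 to 66 mm; underside 20 mm above the stand), 59 mm bare rod, the last 7 tapering to 6 mm diameter. Rings home fill the lowest 28 mm of it; grip the 31 mm above, from any side.
- rod_end (a point): Middle of the rod's lower end (the rod's origin), axes as the rod's.
- rod_seat (a point): Point on the rod's axis at the top face of the flange, 66 mm from the lower end; axes as the rod's. The wide ring sits here.
- rod_top (a point): Top of the rod, 125 mm from the lower end; axes as the rod's.
- wide_ring: Loose brass ring, outside diameter 50 mm, hole 20 mm, 14 mm thick, 80 g, lying flat on the table at the start. Origin at the centre of its underside, z along its axis. The two rings may have changed places.
- wide_mid (a point): Centre of the wide ring, 7 mm above its underside.
- narrow_ring: Loose brass ring, outside diameter 34 mm, hole 20 mm, 14 mm thick, 40 g, lying flat on the table at the start. Origin at the centre of its underside, z along its axis.
- narrow_mid (a point): Centre of the narrow ring, 7 mm above its underside.
- bowl: Loose open glass bowl, 189 mm across at the rim, 86 mm high, standing on the table; origin at the centre of its underside.
- small_pot: Bystander: small screw-lid pot, 41 mm across, 36 mm high, near the rings; origin at the centre of its underside.
Not all that is in view belongs to the job. Of the things shaped like the rod, the steel one is meant. Leave any pink look-alike of the wide_ring alone.

How it is judged:
By the outcome, as a careful person would: the job done as asked, in the order asked, and still so for the second after the job is handed in, while the arm keeps its last pose, push and grip.
It also fails if it takes over 72 s, if anything falls off the work surface, if the arm or the gripper's body presses on something with over 40 N, if the wrist force passes 120 N, or if a joint passes its speed limit or range.

## Robot

A 6-joint arm with a two-finger parallel gripper is mounted at the origin on a cart in front of the work surface, level with it; the furniture and walls round the work are solid. World frame = base frame: x ahead of the robot, y to its left, z up, the work surface at z = 0. Lengths are in mm, angles in rad, forces in N, time in s.
With the tool pointing down it reaches from about 275 to 750 mm from the base axis. Payload 10.2 kg.
Tool frame: the origin (TCP) lies at the very end of the fingers, on their centre line; the grasp point (between the pads) lies 19 mm behind it; y points along the fingers, x is the direction in which the jaws open and shut, and the axes are right-handed (so a half turn about y gives the same grasp; the last joint's range is limited). The gripper opens to 85 mm and grips with 20 to 120 N. Pads are 22 mm wide; open, the fingers measure 114 mm over their backs; the gripper's body (76 mm by 85 mm) begins 54 mm behind the grasp point. The pads swing forward as they close: fully open they stand 13 mm farther back than shut.
Start: joints at [-1.446, 0.313, 1.498, -0, 1.331, -0.223], TCP at [178.923, -493.576, 207.994] pointing down, gripper open.
Joint ranges: [-2.94, 2.94], [-0.97, 2.17], [0.19, 2.56], [-1.23, 4.37], [0.02, 3.11], [-2.88, 2.88]. Speed limits (rad/s): [2.39, 2.39, 3.01, 3.14, 3.14, 3.14].

## Interface

Orientations are given as a unit quaternion [w, x, y, z].
In Python, from rig import telemetry, imaging, ctrl gives the robot as it stands.
- The arm moves only by the shell command python3 -m handwheel 'ROWS' [FORCE]. ROWS is JSON, a list of rows, each an object with "delta_pos": the shift along the tool's x, y, z in cm, a list of three; "twist": the turn, a rotation vector about the tool's x, y, z in rad, a list of three; "jaw": the opening, from 0 (shut) to 1 (fully open). A call has exactly 10 rows; each row is the pose to reach, as a shift and turn from the pose commanded when the call began, along the tool's axes at that moment; what a row does not reach only later rows make up. A row lasts 1/12 s, in which the tool goes at most 41.7 mm and 7.16 degrees, less where a joint would pass 70% of its speed; a pose out of reach is approached as far as the arm can. A call with a gripper value outside its range is refused whole. The fingers move at their own pace and stop on an object; FORCE is the grip in N (left out, the last holds). Time passes only in rows, so rows that repeat a pose let the fingers close, or fill a call up. It gives the time, the measured TCP pose, the force and the opening at its end, in the units of the state.
- telemetry.sense(): the state, without advancing time (a new reading comes with each control period).
- imaging.capture(name): name is "scene" or "top" or "wrist"; returns a dict with "frame" (400x640x3 uint8, red, green, blue), "z_map" (400x640 float32, mm along the optical axis (not along the pixel's ray), 0 where there is no reading), "fx", "fy", "cx", "cy" (pixels), "rvec" (rotation vector, rad) and "tvec" (3), from world to camera coordinates, as OpenCV has them. Camera axes: x right, y down, z forward; pixel columns grow to the right and rows downward; lengths in mm; the calibration is good to about 2 mm. A picture is of the moment at which its call begins.
- ctrl.finish_job(): hands the job in, once; it reports no verdict.
The state is a dict: "time_s": time; "joints": joint angles; "dq": joint speeds; "tau": joint torques, N m; "eef_pos": TCP position; "ee_rot": TCP orientation; "force": force on the tool from outside, world axes, zero at the start; "wrist_torque": the same for the moment, N m; "grip_width": opening from 0.0 (shut) to 1.0 (fully open).
Only numpy, scipy, OpenCV 4.12 (cv2) and the standard library are available. Lean on these libraries where they do the work, as an engineer would, in place of code of your own. Each camera call takes 0.05 s, during which the arm holds its last target.

## Working session

There is one attempt and no reset: what is moved stays moved. The work goes in short steps, Python scripts to look and compute and a shell command to move; the robot and the scene stay as the last step left them, time stands still between calls to the robot, and variables do not carry over. Pictures are saved under pics/ and viewed, and the job is handed in when it is done.

```bash
ls; mkdir -p pics
python3 - <<'E'
from rig import telemetry, imaging
import cv2,numpy as np
s=telemetry.sense(); print(s)
for n in ["scene","top","wrist"]:
    c=imaging.capture(n); cv2.imwrite(f"pics/{n}0.png",c["frame"][:,:,::-1]); np.savez(f"pics/{n}0.npz",**c)
    print(n,c["fx"],c["cx"],c["cy"],c["rvec"],c["tvec"])
E
```

```text
pics
{'time_s': 0.0, 'joints': array([-1.44640092e+00,  3.13444265e-01,  1.49840041e+00, -4.94937134e-05,
        1.33097607e+00, -2.23422946e-01]), 'dq': array([-9.04102243e-04, -6.72071037e-04, -3.49190115e-04, -6.95515588e-04,
       -4.61317247e-05,  7.71066084e-05]), 'tau': array([ 2.03071097e-03, -4.12258601e+01, -2.59743369e+01, -7.41678036e-05,
        4.05945611e-03,  1.64091563e-05]), 'eef_pos': array([ 178.87519766, -493.30229525,  207.4518252 ]), 'ee_rot': array([ 0.57928759, -0.57866672,  0.40624156, -0.40563347]), 'force': array([0.10208244, 0.47479085, 0.04570078]), 'wrist_torque': array([ 0.01208097, -0.0482037 , -0.04091309]), 'grip_width': 0.9977982080616201}
scene 435.34985696123834 323.72272111268984 204.53307132914384 [ 1.19902222 -2.42189751  0.86953095] [528.15288229 233.75808934 793.79635048]
top 494.99813054521576 324.00527807579425 193.8530373599997 [ 2.16231315 -2.18182588  0.07439903] [321.95313111 487.87877678 913.76643432]
wrist 318.7513110239498 317.94986106108047 201.58953102553406 [-2.35623574  1.65068935  0.26174978] [-524.78406732  -40.55846237  380.69920797]
```

View pics/scene0.png

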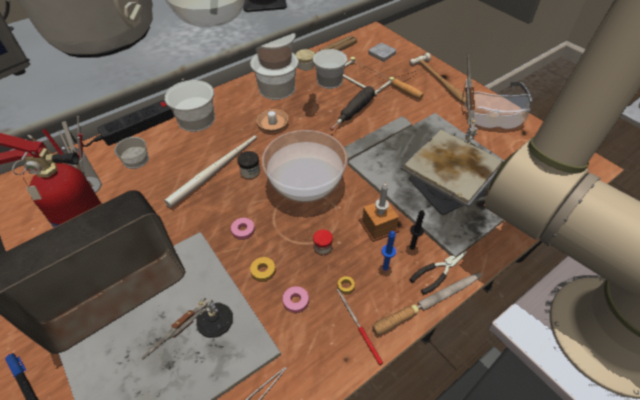

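View pics/top0.png

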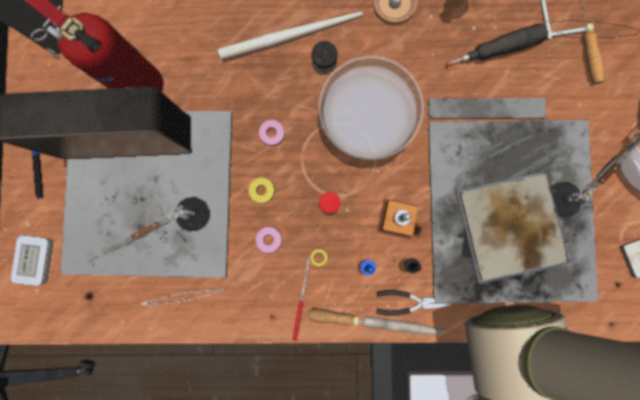

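View pics/wrist0.png

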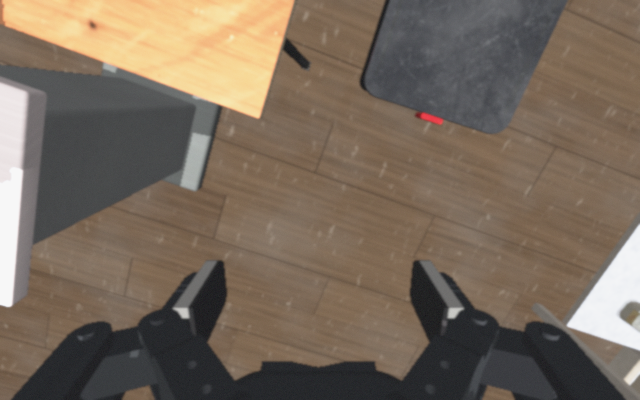

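Candidates, with top-view pixels:
- **Wide ring:** brass (261,190); pink look-alikes at (268,239) and (271,132).
- **Narrow ring:** brass (319,257).
- **Rod:** steel, in the wooden stand, (401,217); blue (368,267) and black (411,265) look-alikes.
- **Pot:** red lid (329,203); black lid (324,56).

I choose the two brass rings and the steel rod. Next I measure them.

```bash
cat > h.py <<'E'
import numpy as np,cv2
from scipy.spatial.transform import Rotation as R
def ray(c,u,v,z):
    Rm=R.from_rotvec(np.array(c["rvec"]).ravel()).as_matrix(); t=np.array(c["tvec"]).ravel()
    o=-Rm.T@t; d=Rm.T@np.array([(u-c["cx"])/c["fx"],(v-c["cy"])/c["fy"],1.])
    return o+d*(z-o[2])/d[2]
def cloud(c):
    Rm=R.from_rotvec(np.array(c["rvec"]).ravel()).as_matrix(); t=np.array(c["tvec"]).ravel()
    z=np.asarray(c["z_map"],float); v,u=np.mgrid[:z.shape[0],:z.shape[1]]
    P=np.stack([(u-c["cx"])/c["fx"]*z,(v-c["cy"])/c["fy"]*z,z],-1)
    W=(P-t)@Rm; W[z==0]=np.nan
    return W
def proj(c,p):
    q,_=cv2.projectPoints(np.array([p],float),np.array(c["rvec"]).ravel(),np.array(c["tvec"]).ravel(),np.array([[c["fx"],0,c["cx"]],[0,c["fy"],c["cy"]],[0,0,1.]]),None); return q.ravel()
def blobs(c,lo,hi,amin=40):
    h=cv2.cvtColor(np.ascontiguousarray(c["frame"]),cv2.COLOR_RGB2HSV); m=cv2.inRange(h,lo,hi)
    cs,_=cv2.findContours(m,cv2.RETR_EXTERNAL,cv2.CHAIN_APPROX_NONE)
    return [(cv2.contourArea(k),k) for k in cs if cv2.contourArea(k)>amin]
E
python3 - <<'E'
from h import *
cs={n:dict(np.load(f"pics/{n}0.npz")) for n in ["top","scene"]}
for n,c in cs.items():
    for nm,lo,hi in [("brass",(22,110,120),(34,255,255)),("red",(0,220,120),(3,255,255))]:
        for a,k in blobs(c,lo,hi,30):
            e=cv2.fitEllipse(k); M=cv2.moments(k); u,v=M['m10']/M['m00'],M['m01']/M['m00']
            print(n,nm,a,np.round(e[0],1),np.round(e[1],1),"z7",ray(c,u,v,7).round(1),"z14",ray(c,*e[0],14).round(1))
    W=cloud(c)
    for px in ([(401,217),(370,108),(390,217),(329,203),(401,213),(401,221)] if n=="top" else [(382,190),(380,207),(382,215)]):
        print(n,px,W[px[1],px[0]].round(1))
f=cs["top"]["frame"][150:300,220:460,::-1]; cv2.imwrite("pics/tc.png",cv2.resize(f,None,fx=3.3,fy=3.3))
f=cs["scene"]["frame"][150:310,220:460,::-1]; cv2.imwrite("pics/sc.png",cv2.resize(f,None,fx=3.3,fy=3.3))
E
```

```text
top brass 206.0 [318.6 257.1] [16.1 16.5] z7 [371.4 329.1   7. ] z14 [371.7 328.9  14. ]
top brass 463.0 [261.1 189.9] [24.2 24.4] z7 [500.8 439.    7. ] z14 [500.1 438.   14. ]
top (401, 217) [442.9 184.3 101.5]
top (370, 108) [647.  230.5  53.5]
top (390, 217) [444.9 197.2  51.6]
top (329, 203) [472.5 308.2  36.1]
top (401, 213) [450.8 181.   79.7]
top (401, 221) [436.7 181.   77.7]
scene (382, 190) [440.6 185.  123.6]
scene (380, 207) [436.8 187.4  76.5]
scene (382, 215) [432.4 182.5  50.9]
```

View pics/tc.png

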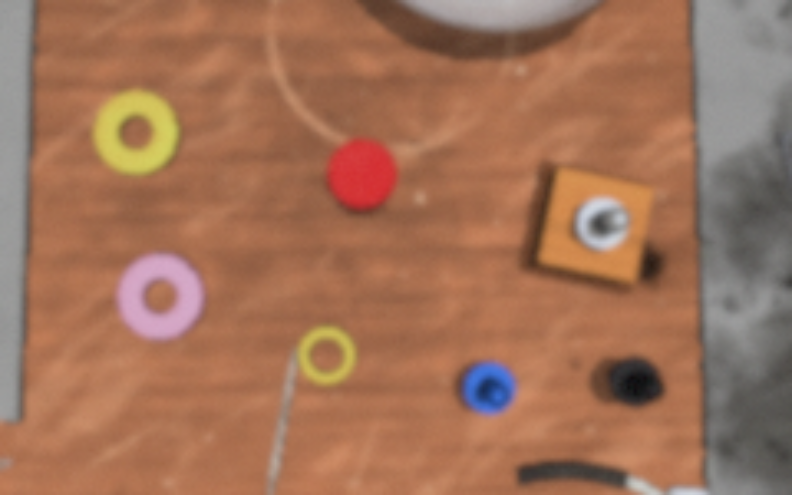

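View pics/sc.png

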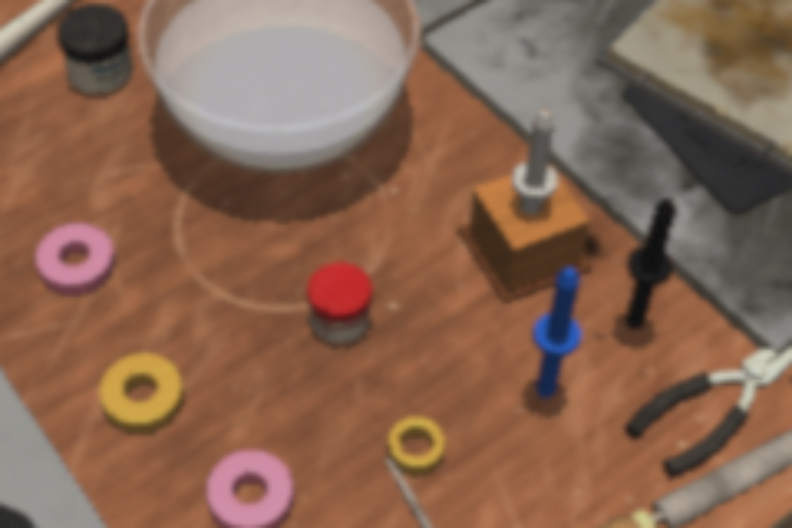

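Run:
```python
from h import *
c=dict(np.load("pics/top0.npz")); W=cloud(c)
sc=dict(np.load("pics/scene0.npz")); V=cloud(sc)
def near(P,x,y,r,z0,z1):
    d=np.hypot(P[...,0]-x,P[...,1]-y); m=(d<r)&(P[...,2]>z0)&(P[...,2]<z1); return P[m]
for P in (W,V):
    for z0,z1 in [(45,56),(70,82),(84,100),(100,120),(115,130),(128,140)]:
        q=near(P,443,184,45,z0,z1); 
        if len(q): print(z0,len(q),np.median(q,0).round(1),q.min(0).round(1),q.max(0).round(1))
# steel silhouette in top
for nm,u,v in [("blue",368,267),("black",411,265)]:
    p=ray(c,u,v,60); q=near(V,p[0],p[1],50,15,250); print(nm,p.round(),q[:,2].max(), q[q[:,2]>q[:,2].max()-10].mean(0).round(1))
# bowl rim
q=W[(W[...,2]>75)&(W[...,2]<95)&(np.hypot(W[...,0]-640,W[...,1]-235)<115)]; print("bowl",len(q),q.min(0),q.max(0))
e=[ray(c,u,v,86) for u,v in [(318.5,108),(423,108),(371,57),(371,160)]]; print(np.round(e,1))
q=V[(V[...,2]>75)&(V[...,2]<95)&(np.hypot(V[...,0]-640,V[...,1]-235)<115)]; print("bowl",len(q),q.min(0),q.max(0))
# heights along the corridor
for P,n in ((W,"top"),(V,"scene")):
  for y in range(-300,600,75):
    m=(np.abs(P[...,1]-y)<40)&(P[...,0]>150)&(P[...,0]<620)&(P[...,2]<500)
    if m.any(): print(n,y,np.nanmax(P[m][:,2]).round(), P[m][np.argmax(P[m][:,2])].round())
from rig import telemetry
s=telemetry.sense(); q=s["ee_rot"]; print(R.from_quat([q[1],q[2],q[3],q[0]]).as_matrix().round(3))
```

```text
45 690 [443.  181.5  51. ] [411.8 145.8  45.1] [476.2 210.1  55.7]
70 118 [441.2 182.5  76.9] [431.4 164.5  71. ] [456.5 191.9  81.8]
84 10 [442.6 183.7  91.5] [437.9 180.1  85. ] [448.5 184.1  99.1]
100 13 [441.  182.9 106.3] [437.6 177.9 100.5] [449.7 184.3 118.2]
115 20 [443.6 181.5 127.7] [438.5 171.5 118. ] [450.3 184.6 129.5]
128 45 [443.6 178.7 132.6] [438.5 171.5 128.2] [450.2 184.6 138.4]
45 444 [434.3 186.2  50.1] [410.2 148.8  45. ] [474.2 210.6  55.4]
70 96 [436.5 183.2  76.3] [427.9 166.9  70.6] [454.4 193.   81.8]
84 32 [438.5 182.8  91.2] [434.6 175.5  84. ] [444.7 185.6  99.9]
100 46 [438.3 183.1 109.7] [434.5 175.4 100.2] [446.5 185.9 120. ]
115 40 [438.7 182.8 124.2] [435.4 174.3 115.1] [447.5 185.9 129.7]
128 28 [440.3 180.6 132. ] [435.7 174.3 128.1] [444.5 184.7 136.4]
blue [355. 239.  60.] 127.03621930764925 [352.4 241.5 121.9]
black [358. 162.  60.] 126.41682984046004 [355.  163.4 121.4]
bowl 1254 [547.82662848 138.24505604  75.07852122] [734.53648413 324.45986643  91.79758698]
[[639.7 325.2  86. ]
 [637.4 138.8  86. ]
 [732.1 229.9  86. ]
 [544.8 232.9  86. ]]
[... 240 characters left out ...]
53.   1. 443.]
top 75 333.0 [246.  35. 333.]
top 150 141.0 [443. 177. 141.]
top 225 129.0 [355. 238. 129.]
top 300 91.0 [591. 307.  91.]
top 375 29.0 [265. 340.  29.]
top 450 20.0 [486. 456.  20.]
top 525 205.0 [572. 564. 205.]
scene -300 77.0 [ 506. -333.   77.]
scene -225 69.0 [ 557. -264.   69.]
scene -150 228.0 [ 564. -167.  228.]
scene -75 490.0 [284. -36. 490.]
scene 0 500.0 [266. -23. 500.]
scene 75 337.0 [238.  35. 337.]
scene 150 136.0 [443. 182. 136.]
scene 225 127.0 [354. 239. 127.]
scene 300 89.0 [577. 304.  89.]
scene 375 28.0 [266. 335.  28.]
scene 450 18.0 [386. 437.  18.]
scene 525 201.0 [571. 565. 201.]
[[ 0.341 -0.     0.94 ]
 [-0.94   0.001  0.341]
 [-0.001 -1.     0.   ]]
```

```bash
cat >> h.py <<'E'
def pose():
    from rig import telemetry
    s=telemetry.sense(); q=s["ee_rot"]; return s,np.array(s["eef_pos"]),R.from_quat([q[1],q[2],q[3],q[0]])
def down(ang):  # jaw angle deg
    a=np.radians(ang); x=np.array([np.cos(a),np.sin(a),0]); y=np.array([0,0,-1.]); return R.from_matrix(np.stack([x,y,np.cross(x,y)],1))
def go(p,Rt):
    s,p0,R0=pose()
    if not isinstance(Rt,R): Rt=down(Rt)
    d=R0.inv().apply(np.array(p)-p0)/10; w=(R0.inv()*Rt).as_rotvec()
    print("delta_cm",d.round(2),"twist",w.round(3)); return d,w
def st():
    s,p,r=pose(); M=r.as_matrix(); print("t",round(s["time_s"],2),"p",p.round(1),"jawdeg",np.degrees(np.arctan2(M[1,0],M[0,0])).round(1),"y",M[:,1].round(3),"F",np.round(s["force"],1),"w",round(s["grip_width"],3),"q",np.round(s["joints"],2))
E
python3 -c "
from h import *
go((500,438,160),55);go((500,438,240),55)"
```

```text
delta_cm [-76.61   4.84  61.93] twist [-1.000e-03 -2.183e+00 -0.000e+00]
delta_cm [-76.62  -3.16  61.93] twist [-1.000e-03 -2.183e+00 -0.000e+00]
```

```bash
python3 -m handwheel '[{"delta_pos":[-3,-3,2.4],"twist":[0,-0.1,0],"jaw":1},{"delta_pos":[-6,-3,5],"twist":[0,-0.2,0],"jaw":1},{"delta_pos":[-76.6,-3,61.9],"twist":[0,-2.183,0],"jaw":1},{"delta_pos":[-76.6,-3,61.9],"twist":[0,-2.183,0],"jaw":1},{"delta_pos":[-76.6,-3,61.9],"twist":[0,-2.183,0],"jaw":1},{"delta_pos":[-76.6,-3,61.9],"twist":[0,-2.183,0],"jaw":1},{"delta_pos":[-76.6,-3,61.9],"twist":[0,-2.183,0],"jaw":1},{"delta_pos":[-76.6,-3,61.9],"twist":[0,-2.183,0],"jaw":1},{"delta_pos":[-76.6,-3,61.9],"twist":[0,-2.183,0],"jaw":1},{"delta_pos":[-76.6,-3,61.9],"twist":[0,-2.183,0],"jaw":1}]'
python3 -c "
from h import *
st();go((500,438,240),55)"
```

```text
time_s: 0.98
eef_pos: [312.3, -106.5, 237.9]
ee_rot: [-0.707, 0.707, -0.006, 0.006]
force: [1.3, -1.4, 0.1]
grip_width: 0.999
t 0.98 p [ 312.3 -106.5  237.9] jawdeg -1.0 y [ 0.001 -0.    -1.   ] F [ 1.3 -1.4  0.1] w 0.999 q [-0.69 -0.17  1.94  0.    1.37 -0.67]
delta_cm [17.8  -0.22 54.77] twist [ 0.001 -0.978  0.   ]
```

```bash
python3 -m handwheel '[{"delta_pos":[17.8,0,54.8],"twist":[0,-0.978,0],"jaw":1},{"delta_pos":[17.8,0,54.8],"twist":[0,-0.978,0],"jaw":1},{"delta_pos":[17.8,0,54.8],"twist":[0,-0.978,0],"jaw":1},{"delta_pos":[17.8,0,54.8],"twist":[0,-0.978,0],"jaw":1},{"delta_pos":[17.8,0,54.8],"twist":[0,-0.978,0],"jaw":1},{"delta_pos":[17.8,0,54.8],"twist":[0,-0.978,0],"jaw":1},{"delta_pos":[17.8,0,54.8],"twist":[0,-0.978,0],"jaw":1},{"delta_pos":[17.8,0,54.8],"twist":[0,-0.978,0],"jaw":1},{"delta_pos":[17.8,0,54.8],"twist":[0,-0.978,0],"jaw":1},{"delta_pos":[17.8,0,54.8],"twist":[0,-0.978,0],"jaw":1}]'
python3 -c "
from h import *
st();go((500,438,110),55)"
```

```text
time_s: 1.82
eef_pos: [450.2, 287.2, 237.4]
ee_rot: [-0.628, 0.628, 0.325, -0.325]
force: [1.3, -0.7, 0.1]
grip_width: 1.001
t 1.82 p [450.2 287.2 237.4] jawdeg 54.8 y [-0. -0. -1.] F [ 1.3 -0.7  0.1] w 1.001 q [ 0.35  0.31  1.42 -0.    1.41 -0.61]
delta_cm [15.2  12.74  4.63] twist [-0.    -0.004 -0.   ]
```

```bash
python3 -m handwheel '[{"delta_pos":[15.2,12.7,4.6],"twist":[0,0,0],"jaw":0.9},{"delta_pos":[15.2,12.7,4.6],"twist":[0,0,0],"jaw":0.9},{"delta_pos":[15.2,12.7,4.6],"twist":[0,0,0],"jaw":0.9},{"delta_pos":[15.2,12.7,4.6],"twist":[0,0,0],"jaw":0.9},{"delta_pos":[15.2,12.7,4.6],"twist":[0,0,0],"jaw":0.9},{"delta_pos":[15.2,12.7,4.6],"twist":[0,0,0],"jaw":0.9},{"delta_pos":[15.2,12.7,4.6],"twist":[0,0,0],"jaw":0.9},{"delta_pos":[15.2,12.7,4.6],"twist":[0,0,0],"jaw":0.9},{"delta_pos":[15.2,12.7,4.6],"twist":[0,0,0],"jaw":0.9},{"delta_pos":[15.2,12.7,4.6],"twist":[0,0,0],"jaw":0.9}]'
python3 - <<'E'
from h import *
from rig import imaging
st()
c=imaging.capture("wrist"); cv2.imwrite("pics/w1.png",c["frame"][:,:,::-1])
for a,k in blobs(c,(18,110,80),(36,255,255),100):
    e=cv2.fitEllipse(k); print(a,np.round(e[0]),np.round(e[1]),ray(c,*e[0],14).round(1))
print(proj(c,(500,438,14)))
E
```

```text
time_s: 2.65
eef_pos: [500.9, 435.0, 112.6]
ee_rot: [0.628, -0.628, -0.326, 0.324]
force: [-0.3, -0.0, 0.5]
grip_width: 0.9
t 2.65 p [500.9 435.  112.6] jawdeg 54.7 y [ 0.002  0.001 -1.   ] F [-0.3 -0.   0.5] w 0.9 q [ 0.54  0.7   1.16 -0.    1.29 -0.42]
2380.0 [320. 189.] [55. 55.] [498.2 439.1  14. ]
1435.0 [124. 141.] [39. 47.] [371.5 331.   14. ]
[320.5104518 191.2685229]
```

View pics/w1.png

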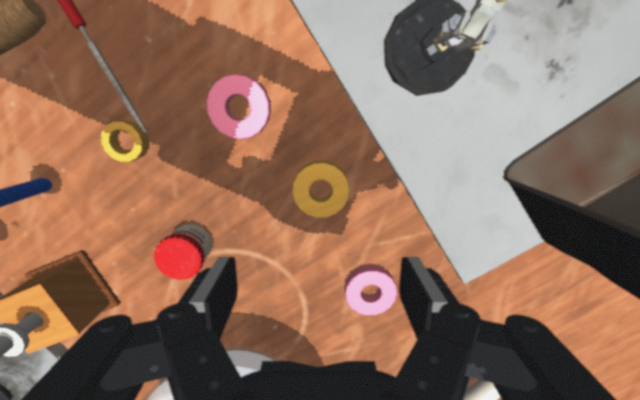

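```bash
python3 -c "
from h import *
go((499.5,438.5,2),55)"
```

```text
delta_cm [ 0.18 11.04  0.32] twist [ 0.001 -0.006  0.002]
```

```bash
python3 -m handwheel '[{"delta_pos":[0.1,4,0.2],"twist":[0,0,0],"jaw":0.9},{"delta_pos":[0.1,8,0.2],"twist":[0,0,0],"jaw":0.9},{"delta_pos":[0.1,10,0.2],"twist":[0,0,0],"jaw":0.9},{"delta_pos":[0.1,10.8,0.2],"twist":[0,0,0],"jaw":0.9},{"delta_pos":[0.1,10.8,0.2],"twist":[0,0,0],"jaw":0.9},{"delta_pos":[0.1,10.8,0.2],"twist":[0,0,0],"jaw":0.9},{"delta_pos":[0.1,10.8,0.2],"twist":[0,0,0],"jaw":0.9},{"delta_pos":[0.1,10.8,0.2],"twist":[0,0,0],"jaw":0.9},{"delta_pos":[0.1,10.8,0.2],"twist":[0,0,0],"jaw":0.9},{"delta_pos":[0.1,10.8,0.2],"twist":[0,0,0],"jaw":0.9}]'
python3 - <<'E'
from h import *
from rig import imaging
st();go((499.5,438.5,2),55)
c=imaging.capture("wrist"); cv2.imwrite("pics/w2.png",c["frame"][:,:,::-1])
for a,k in blobs(c,(18,110,80),(36,255,255),100):
    e=cv2.fitEllipse(k); print(a,np.round(e[0]),np.round(e[1]),ray(c,*e[0],14).round(1))
E
```

```text
time_s: 3.53
eef_pos: [499.7, 437.7, 3.7]
ee_rot: [0.628, -0.628, -0.325, 0.324]
force: [-0.5, 0.3, -0.7]
grip_width: 0.903
t 3.53 p [499.7 437.7   3.7] jawdeg 54.7 y [ 0.001  0.001 -1.   ] F [-0.5  0.3 -0.7] w 0.903 q [ 0.54  0.82  1.24  0.    1.09 -0.41]
delta_cm [0.06 0.17 0.07] twist [ 0.001 -0.005  0.001]
6053.0 [319. 246.] [87. 89.] [497.2 439.7  14. ]
1899.0 [ 19. 173.] [48. 68.] [378.2 340.4  14. ]
```

View pics/w2.png

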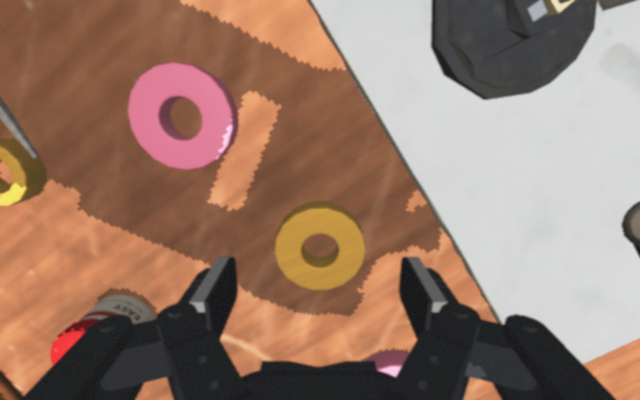

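```bash
python3 -m handwheel '[{"delta_pos":[0,0.15,0.15],"twist":[0,0,0],"jaw":0.7},{"delta_pos":[0,0.2,0.2],"twist":[0,0,0],"jaw":0.5},{"delta_pos":[0,0.2,0.2],"twist":[0,0,0],"jaw":0.4},{"delta_pos":[0,0.2,0.2],"twist":[0,0,0],"jaw":0.4},{"delta_pos":[0,0.2,0.2],"twist":[0,0,0],"jaw":0.4},{"delta_pos":[0,0.2,0.2],"twist":[0,0,0],"jaw":0.4},{"delta_pos":[0,0.2,0.2],"twist":[0,0,0],"jaw":0.4},{"delta_pos":[0,0.2,0.2],"twist":[0,0,0],"jaw":0.4},{"delta_pos":[0,0.2,0.2],"twist":[0,0,0],"jaw":0.4},{"delta_pos":[0,0.2,0.2],"twist":[0,0,0],"jaw":0.4}]' 50
python3 -c "
from h import *
st();go((442,182,165),70);go((499,438,165),55)"
```

```text
time_s: 4.42
eef_pos: [497.8, 438.6, 0.8]
ee_rot: [0.628, -0.628, -0.325, 0.325]
force: [0.0, 0.8, 0.1]
grip_width: 0.399
t 4.42 p [497.8 438.6   0.8] jawdeg 54.7 y [ 0.  0. -1.] F [0.  0.8 0.1] w 0.399 q [ 0.55  0.82  1.24  0.    1.08 -0.41]
delta_cm [-24.16 -16.42 -10.27] twist [ 0.    -0.267  0.   ]
delta_cm [  0.02 -16.42  -0.14] twist [ 0.    -0.005  0.   ]
```

Run:
```python
from h import *
from rig import imaging
c=imaging.capture("wrist"); cv2.imwrite("pics/w3.png",c["frame"][:,:,::-1])
c=imaging.capture("scene"); cv2.imwrite("pics/s3.png",cv2.resize(c["frame"][200:340,180:380,::-1],None,fx=4,fy=4))
```

```text
(no output)
```

View pics/w3.png

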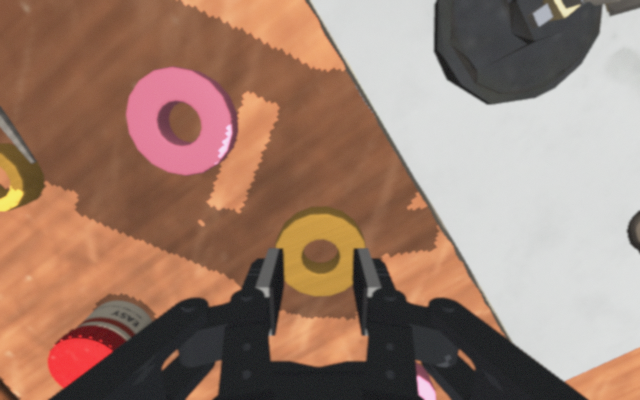

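View pics/s3.png

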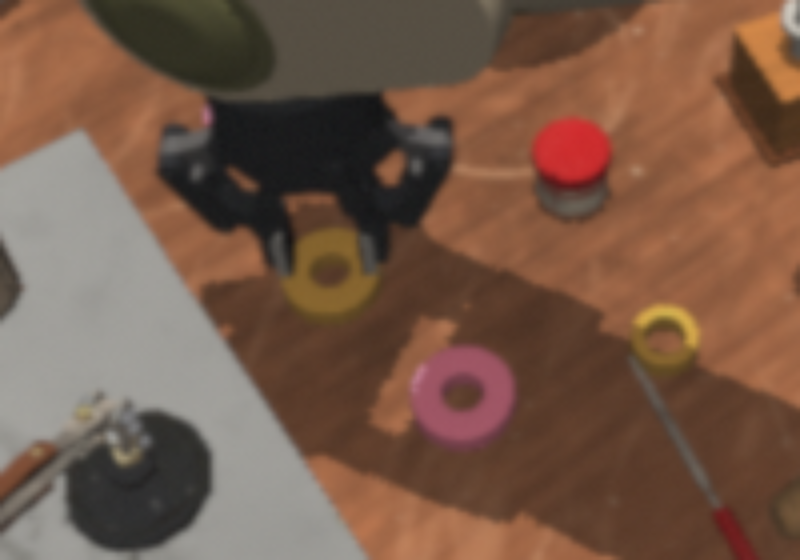

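Run:
```python
from h import *
from rig import imaging
s,p,r=pose()
for n in("wrist","scene"):
    c=imaging.capture(n); W=cloud(c); T=r.inv().apply((W-p).reshape(-1,3)).reshape(W.shape)
    m=(np.abs(T[...,0])<60)&(np.abs(T[...,2])<40)&(T[...,1]>-60)&(T[...,1]<5)
    print(n,m.sum())
    f=c["frame"].astype(int); br=(f[...,0]-f[...,2]>50)&(f[...,1]>80)
    for nm,k in(("ring",m&br&(T[...,1]>-20)),("finger",m&(f.max(-1)<110)&(f.max(-1)-f.min(-1)<25))):
        q=T[k]; print(nm,len(q))
        if len(q): print(np.percentile(q,[1,10,50,90,99],axis=0).round(1))
    for (u,v) in ([(268,262),(272,290),(275,330),(366,262),(368,290),(320,225),(320,290)] if n=="wrist" else [(251,267),(273,266),(251,262),(273,262)]): print(u,v,T[v,u].round(1),f[v,u])
```

```text
wrist 26026
ring 21449
[[-59.  -14.1 -38.2]
 [-49.9 -13.1 -20.5]
 [  1.    0.5  10.6]
 [ 48.1   1.5  33.8]
 [ 58.7   2.1  39.4]]
finger 2589
[[-30.3 -59.7  -8.3]
 [-26.7 -57.   -1.6]
 [-17.6 -46.3   8.2]
 [ 26.5 -33.1  11. ]
 [ 54.1  -9.4  33.8]]
268 262 [-22.3 -41.7  10.4] [97 96 97]
272 290 [-18.1 -60.3   8.5] [45 46 46]
275 330 [-17.9 -58.9 -11. ] [103  73  59]
366 262 [ 20.1 -43.6  11.4] [98 97 97]
368 290 [ 18.3 -61.9   9.6] [143 141 139]
320 225 [  0.5 -12.9  16.2] [202 154  69]
320 290 [  0.6 -14.7 -21.3] [197 149  70]
scene 1918
ring 531
[[-58.4 -15.9 -37.1]
 [-51.8 -14.5 -27.7]
 [  2.  -11.1  -4.6]
 [ 51.2   1.6  28. ]
 [ 59.    3.3  39. ]]
finger 127
[[-31.3 -59.7 -30.4]
 [-28.7 -56.9  -2.8]
 [ 16.4 -44.9   8.7]
 [ 23.1 -32.1  11.9]
 [ 27.4   1.   13.2]]
251 267 [ 19.  -33.   10.6] [72 69 65]
273 266 [-23.8 -35.7  11.5] [79 74 67]
251 262 [ 16.5 -51.8  11.1] [43 42 41]
273 262 [-24.4 -43.4   7.3] [59 57 55]
```

Run:
```python
from h import *
from rig import imaging
s,p,r=pose()
for n,(u0,u1,v0,v1) in(("wrist",(245,290,240,340)),("scene",(240,280,250,275))):
    c=imaging.capture(n); W=cloud(c); T=r.inv().apply((W-p).reshape(-1,3)).reshape(W.shape)
    for v in range(v0,v1,8 if n=="wrist" else 2):
        print(v,[tuple(int(x) for x in np.nan_to_num(T[v,u])) for u in range(u0,u1,6 if n=="wrist" else 4)])
    f=c["frame"][v0-30:v1+20,u0-30:u1+60,::-1]; cv2.imwrite(f"pics/f_{n}.png",cv2.resize(f,None,fx=5 if n=="scene" else 4,fy=5 if n=="scene" else 4))
```

```text
240 [(-42, 0, 1), (-38, 0, 1), (-35, 0, 1), (-31, 0, 1), (-28, 0, 1), (-25, 1, 1), (-19, -12, 7), (-16, -12, 7)]
248 [(-42, 0, -3), (-38, 0, -3), (-35, 1, -3), (-32, 0, -3), (-23, -27, 10), (-20, -28, 10), (-18, -27, 10), (-16, -13, 3)]
256 [(-42, 0, -8), (-39, 0, -8), (-35, 0, -8), (-32, 0, -8), (-22, -37, 10), (-19, -36, 10), (-17, -32, 8), (-17, -12, -1)]
264 [(-43, 0, -13), (-31, -36, 6), (-27, -37, 7), (-24, -43, 10), (-21, -44, 10), (-18, -44, 11), (-17, -33, 4), (-17, -14, -5)]
272 [(-43, 0, -19), (-29, -44, 7), (-26, -43, 6), (-22, -51, 11), (-20, -50, 10), (-18, -51, 10), (-17, -33, 1), (-17, -12, -11)]
280 [(-30, -50, 6), (-28, -50, 6), (-24, -57, 10), (-21, -57, 11), (-19, -57, 11), (-17, -53, 8), (-17, -34, -2), (-17, -13, -15)]
288 [(-27, -63, 11), (-25, -64, 11), (-22, -64, 11), (-21, -60, 9), (-19, -60, 9), (-17, -55, 6), (-17, -37, -5), (-19, 0, -29)]
296 [(-25, -70, 12), (-23, -70, 12), (-21, -69, 11), (-19, -69, 12), (-19, -61, 6), (-17, -56, 2), (-17, -36, -9), (-19, 1, -36)]
304 [(-25, -73, 11), (-23, -73, 11), (-21, -72, 11), (-19, -73, 11), (-19, -61, 3), (-17, 
[... 1812 characters left out ...]
 0, -13), (25, -32, 8), (16, -34, 9), (12, -11, -4), (6, -3, -9), (-1, 0, -11), (-11, -16, 0), (-21, -35, 11), (-25, 1, -10)]
268 [(46, 0, -8), (38, 0, -8), (31, 2, -8), (17, -31, 11), (12, -14, 1), (6, -1, -5), (-1, 1, -7), (-11, -12, 1), (-21, -26, 10), (-25, 0, -5)]
270 [(46, 0, -4), (38, 0, -3), (30, 1, -4), (19, -13, 5), (11, -16, 7), (5, -1, -1), (-1, 0, -1), (-11, -13, 6), (-19, -13, 7), (-25, 1, -1)]
272 [(45, 0, 1), (38, 1, 0), (29, 0, 1), (19, -14, 11), (11, -13, 10), (3, -13, 10), (-3, -10, 9), (-12, -15, 12), (-19, -11, 10), (-26, 0, 4)]
274 [(46, 2, 4), (37, 1, 5), (29, 0, 6), (18, -15, 16), (11, -13, 15), (3, -14, 16), (-4, -11, 14), (-12, -13, 15), (-19, -11, 14), (-26, 1, 7)]
```

View pics/f_wrist.png

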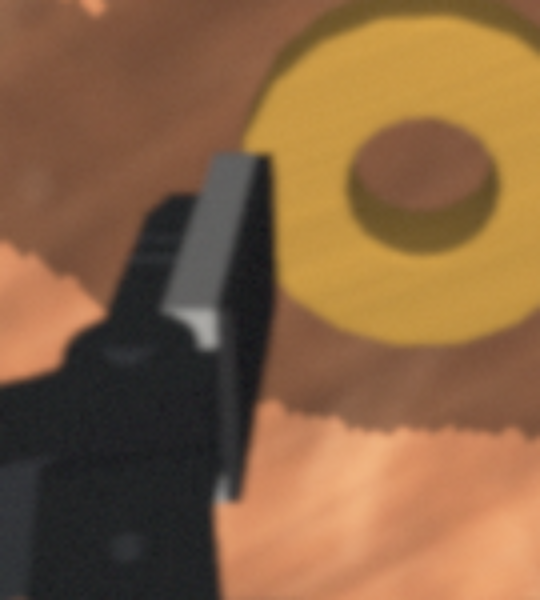

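View pics/f_scene.png

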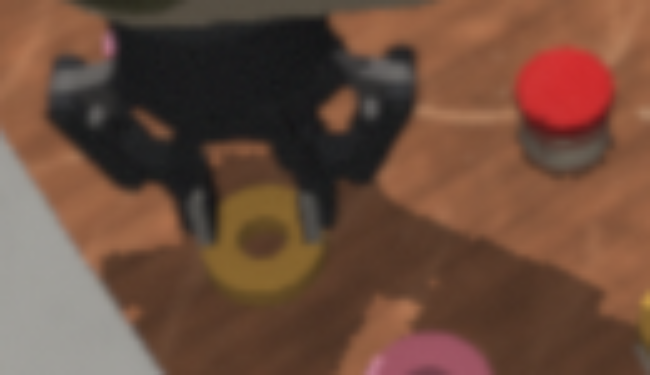

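Both cameras show the fingertips about 27 mm short of the reported TCP at this opening, so the jaws closed above the ring without touching it. I'll reopen, descend by the measured tip height and check the force.

```bash
python3 -m handwheel '[{"delta_pos":[0,0,0],"twist":[0,0,0],"jaw":0.8},{"delta_pos":[0,0,0],"twist":[0,0,0],"jaw":0.8},{"delta_pos":[0,0,0],"twist":[0,0,0],"jaw":0.8},{"delta_pos":[0,0,0],"twist":[0,0,0],"jaw":0.8},{"delta_pos":[0,0.5,0],"twist":[0,0,0],"jaw":0.8},{"delta_pos":[0,1,0],"twist":[0,0,0],"jaw":0.8},{"delta_pos":[0,1.5,0],"twist":[0,0,0],"jaw":0.8},{"delta_pos":[0,2,0],"twist":[0,0,0],"jaw":0.8},{"delta_pos":[0,2,0],"twist":[0,0,0],"jaw":0.8},{"delta_pos":[0,2,0],"twist":[0,0,0],"jaw":0.8}]'
cat >> h.py <<'E'
def tips(png=None):
    from rig import imaging
    s,p,r=pose(); c=imaging.capture("wrist"); W=cloud(c); T=r.inv().apply((W-p).reshape(-1,3)).reshape(W.shape)
    if png: cv2.imwrite(png,c["frame"][:,:,::-1])
    f=c["frame"].astype(int); g=(f.max(-1)-f.min(-1)<25)
    for sg in(-1,1):
        m=g&(T[...,0]*sg>3)&(T[...,0]*sg<55)&(np.abs(T[...,2]-10.5)<1.5)&(T[...,1]>-60)&(T[...,1]<-5)
        q=T[m]
        if len(q): print("tip",sg,len(q),"ymax",np.percentile(q[:,1],[90,98]).round(1),"inner x",np.percentile(q[:,0]*sg,[2,50]).round(1))
    return c,T
E
python3 - <<'E'
from h import *
st(); c,T=tips("pics/w4.png")
for a,k in blobs(c,(18,110,80),(36,255,255),1000):
    e=cv2.fitEllipse(k); print(a,np.round(e[0]),np.round(e[1]),ray(c,*e[0],14).round(1))
E
```

```text
time_s: 5.55
eef_pos: [497.5, 438.5, -19.7]
ee_rot: [-0.628, 0.628, 0.325, -0.325]
force: [0.1, -0.4, 0.3]
grip_width: 0.798
t 5.55 p [497.5 438.5 -19.7] jawdeg 54.7 y [-0.001 -0.    -1.   ] F [ 0.1 -0.4  0.3] w 0.798 q [ 0.55  0.85  1.25  0.    1.05 -0.41]
tip -1 535 ymax [-38.  -35.3] inner x [34.7 37.7]
tip 1 550 ymax [-38.4 -35.7] inner x [33.2 36.1]
7878.5 [321. 271.] [ 99. 102.] [496.8 440.1  14. ]
```

View pics/w4.png

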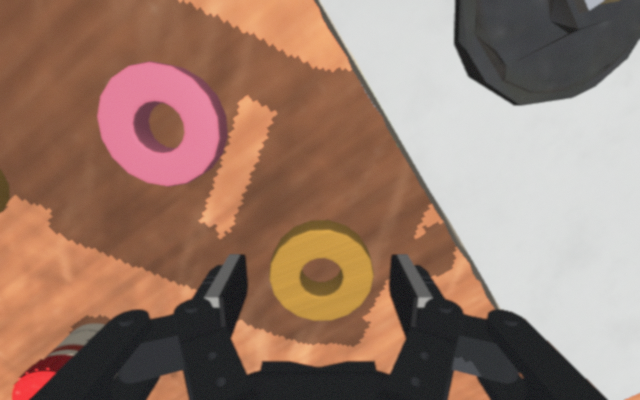

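```bash
python3 -m handwheel '[{"delta_pos":[0,0.4,0.1],"twist":[0,0,0],"jaw":0.8},{"delta_pos":[0.05,0.85,0.1],"twist":[0,0,0],"jaw":0.8},{"delta_pos":[0.05,0.85,0.1],"twist":[0,0,0],"jaw":0.65},{"delta_pos":[0.05,0.85,0.1],"twist":[0,0,0],"jaw":0.5},{"delta_pos":[0.05,0.85,0.1],"twist":[0,0,0],"jaw":0.4},{"delta_pos":[0.05,0.85,0.1],"twist":[0,0,0],"jaw":0.4},{"delta_pos":[0.05,0.85,0.1],"twist":[0,0,0],"jaw":0.4},{"delta_pos":[0.05,0.85,0.1],"twist":[0,0,0],"jaw":0.4},{"delta_pos":[0.05,0.85,0.1],"twist":[0,0,0],"jaw":0.4},{"delta_pos":[0.05,0.85,0.1],"twist":[0,0,0],"jaw":0.4}]' 50
python3 - <<'E'
from h import *
st(); c,T=tips("pics/w5.png")
E
```

```text
time_s: 6.43
eef_pos: [498.1, 440.1, -25.9]
ee_rot: [0.628, -0.628, -0.326, 0.324]
force: [-1.1, -0.3, 11.0]
grip_width: 0.568
t 6.43 p [498.1 440.1 -25.9] jawdeg 54.7 y [ 0.002  0.001 -1.   ] F [-1.1 -0.3 11. ] w 0.568 q [ 0.55  0.86  1.25 -0.    1.03 -0.41]
tip -1 587 ymax [-34.6 -31.5] inner x [24.8 27.9]
tip 1 597 ymax [-34.6 -31. ] inner x [23.4 26.5]
```

View pics/w5.png

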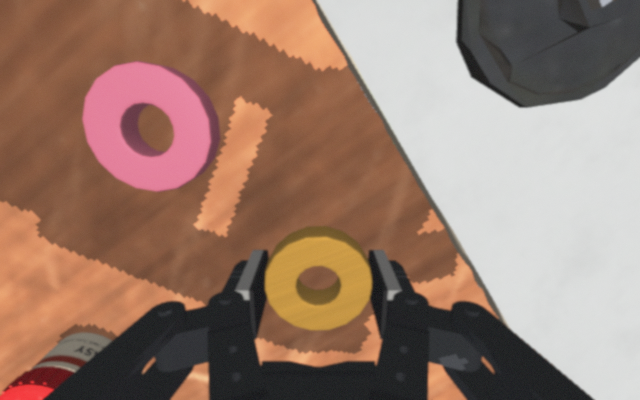

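```bash
python3 - <<'E'
from h import *
c,T=tips()
for u,v in [(320,365),(320,380),(320,395),(285,370),(355,370),(318,285),(318,240),(318,325),(268,282),(370,282),(300,283),(341,283),(318,268),(318,303)]: print(u,v,T[v,u].round(1))
go((442,182,140),70)
E
python3 -m handwheel '[{"delta_pos":[0,-3,0],"twist":[0,0,0],"jaw":0.4},{"delta_pos":[0,-7,0],"twist":[0,0,0],"jaw":0.4},{"delta_pos":[0,-11,0],"twist":[0,0,0],"jaw":0.4},{"delta_pos":[0,-15,0],"twist":[0,0,0],"jaw":0.4},{"delta_pos":[0,-17,0],"twist":[0,0,0],"jaw":0.4},{"delta_pos":[0,-17,0],"twist":[0,0,0],"jaw":0.4},{"delta_pos":[0,-17,0],"twist":[0,0,0],"jaw":0.4},{"delta_pos":[0,-17,0],"twist":[0,0,0],"jaw":0.4},{"delta_pos":[0,-17,0],"twist":[0,0,0],"jaw":0.4},{"delta_pos":[0,-17,0],"twist":[0,0,0],"jaw":0.4}]'
python3 - <<'E'
from h import *
st(); c,T=tips("pics/w6.png"); go((442,182,145),70)
E
```

```text
tip -1 591 ymax [-34.7 -30.8] inner x [24.9 27.9]
tip 1 592 ymax [-34.4 -31.3] inner x [23.4 26.6]
320 365 [  0.6 -25.5 -61.9]
320 380 [  -0.  -103.2   10.5]
320 395 [-1.000e-01 -1.075e+02  1.060e+01]
285 370 [ -9.2 -99.2   9.7]
355 370 [  9.4 -98.3   8.7]
318 285 [ -0.5 -25.5 -11.3]
318 240 [ -0.5 -39.9  20.1]
318 325 [ -0.5 -39.6 -24.1]
268 282 [-23.3 -38.9  -1.3]
370 282 [ 22.9 -40.4  -0.3]
300 283 [ -9.4 -27.9  -8.7]
341 283 [ 10.  -38.3  -2.1]
318 268 [ -0.5 -26.   -1.4]
318 303 [ -0.5 -38.5 -12.7]
delta_cm [-24.27 -16.63 -10.35] twist [ 0.002 -0.267  0.002]
time_s: 7.37
eef_pos: [496.7, 439.2, 140.5]
ee_rot: [-0.628, 0.628, 0.324, -0.326]
force: [0.1, 0.0, -1.3]
grip_width: 0.571
t 7.37 p [496.7 439.2 140.5] jawdeg 54.7 y [-0.002 -0.001 -1.   ] F [ 0.1  0.  -1.3] w 0.571 q [ 0.55  0.67  1.12  0.    1.35 -0.41]
tip -1 574 ymax [-35.3 -31.9] inner x [24.8 27.8]
tip 1 573 ymax [-35.3 -32.3] inner x [23.4 26.4]
delta_cm [-24.17  -0.37 -10.39] twist [-0.001 -0.267 -0.002]
```

View pics/w6.png

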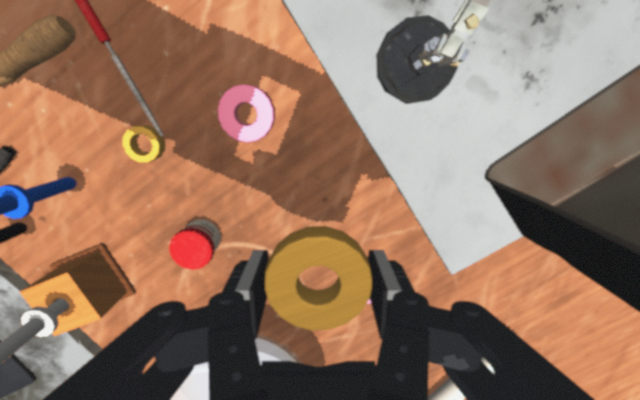

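Run:
```python
from h import *
import numpy as np
t=dict(np.load("pics/top0.npz")); s=dict(np.load("pics/scene0.npz"))
print("tip top",ray(t,407,215,135),"scene",ray(s,384.8,184.8,134)); print("flange",ray(t,402.7,217.3,76),ray(s,382.1,204.5,76))
a=t["frame"][195:240,380:425,::-1]; b=s["frame"][175:220,360:405,::-1]
cv2.imwrite("pics/rod.png",np.hstack([cv2.resize(x,(400,400),interpolation=cv2.INTER_NEAREST) for x in(a,b)]))
for x,(u0,v0),c in((a,(380,195),t),(b,(360,175),s)):
    h=cv2.cvtColor(x,cv2.COLOR_BGR2HSV); m=cv2.inRange(h,(0,0,150),(179,45,255)); k=max(cv2.findContours(m,0,1)[0],key=cv2.contourArea); e=cv2.fitEllipse(k); print(cv2.contourArea(k),e, ray(c,e[0][0]+u0,e[0][1]+v0,75))
c,T=tips()
f=c["frame"].astype(int); br=(f[...,0]-f[...,2]>50)&(np.abs(T[...,1]+39.5)<3)&(np.hypot(T[...,0],T[...,2])<40)
q=T[br][:,[0,2]].astype(np.float32); print(len(q),cv2.minEnclosingCircle(q), np.median(T[br][:,1]), np.percentile(q,[1,99],axis=0))
```

```text
tip top [444.98872472 178.98960963 135.        ] scene [441.08558864 178.62310328 134.        ]
flange [443.27341758 177.67002084  76.        ] [439.3980588  179.25160457  76.        ]
168.0 ((21.97359848022461, 22.30004119873047), (14.544312477111816, 14.839191436767578), 21.177875518798828) [443.31907354 178.81197451  75.        ]
31.5 ((21.505294799804688, 28.763757705688477), (8.588274002075195, 11.31872272491455), 98.95576477050781) [442.14354732 178.26480589  75.        ]
tip -1 567 ymax [-35.  -31.9] inner x [24.8 27.8]
tip 1 569 ymax [-35.1 -32.4] inner x [23.3 26.4]
7040 ((-0.8649692535400391, 6.519136428833008), 37.78679275512695) -39.70897931055167 [[-23.88446367 -25.12025463]
 [ 22.53722298  21.43726183]]
```

View pics/rod.png

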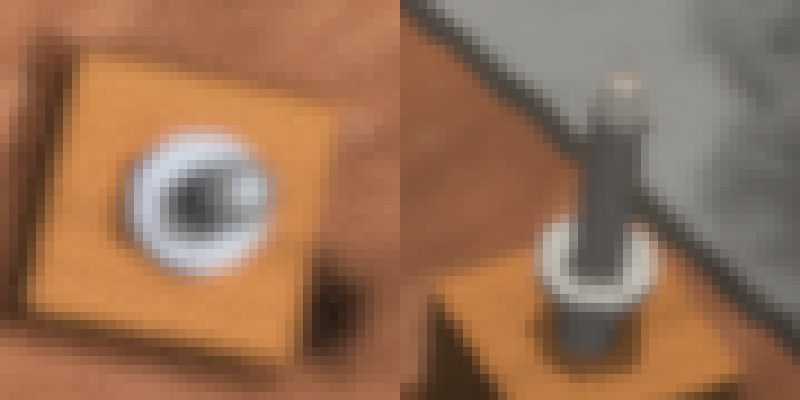

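```bash
python3 -c "
from h import *
go((441.2,179.7,138),70)"
```

```text
delta_cm [-24.42   0.35 -10.45] twist [-0.001 -0.267 -0.002]
```

```bash
python3 -m handwheel '[{"delta_pos":[-3.5,0,-1.5],"twist":[0,0,0],"jaw":0.4},{"delta_pos":[-7,0,-3],"twist":[0,-0.1,0],"jaw":0.4},{"delta_pos":[-10.5,0,-4.5],"twist":[0,-0.2,0],"jaw":0.4},{"delta_pos":[-14,0,-6],"twist":[0,-0.267,0],"jaw":0.4},{"delta_pos":[-17.5,0.2,-7.5],"twist":[0,-0.267,0],"jaw":0.4},{"delta_pos":[-21,0.3,-9],"twist":[0,-0.267,0],"jaw":0.4},{"delta_pos":[-23.5,0.3,-10],"twist":[0,-0.267,0],"jaw":0.4},{"delta_pos":[-24.4,0.3,-10.45],"twist":[0,-0.267,0],"jaw":0.4},{"delta_pos":[-24.4,0.3,-10.45],"twist":[0,-0.267,0],"jaw":0.4},{"delta_pos":[-24.4,0.3,-10.45],"twist":[0,-0.267,0],"jaw":0.4}]'
python3 - <<'E'
from h import *
from rig import imaging
st(); c,T=tips("pics/w7.png"); go((441.2,179.7,120),70)
c=imaging.capture("scene"); cv2.imwrite("pics/s7.png",cv2.resize(c["frame"][120:240,300:460,::-1],None,fx=5,fy=5))
E
```

```text
time_s: 8.3
eef_pos: [442.0, 180.3, 139.4]
ee_rot: [0.579, -0.579, -0.406, 0.405]
force: [1.2, 0.5, -0.4]
grip_width: 0.562
t 8.3 p [442.  180.3 139.4] jawdeg 70.0 y [ 0.001  0.    -1.   ] F [ 1.2  0.5 -0.4] w 0.562 q [ 0.14  0.28  1.74  0.    1.13 -1.08]
tip -1 611 ymax [-33.8 -30.9] inner x [24.8 27.9]
tip 1 580 ymax [-35.4 -32.1] inner x [23.3 26.3]
delta_cm [-0.13  1.93  0.03] twist [0. 0. 0.]
```

View pics/w7.png

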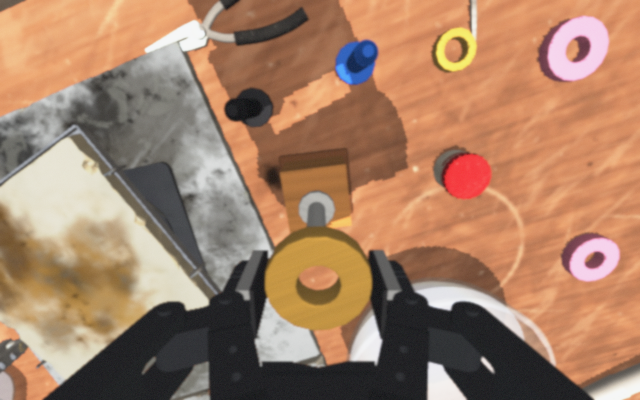

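View pics/s7.png

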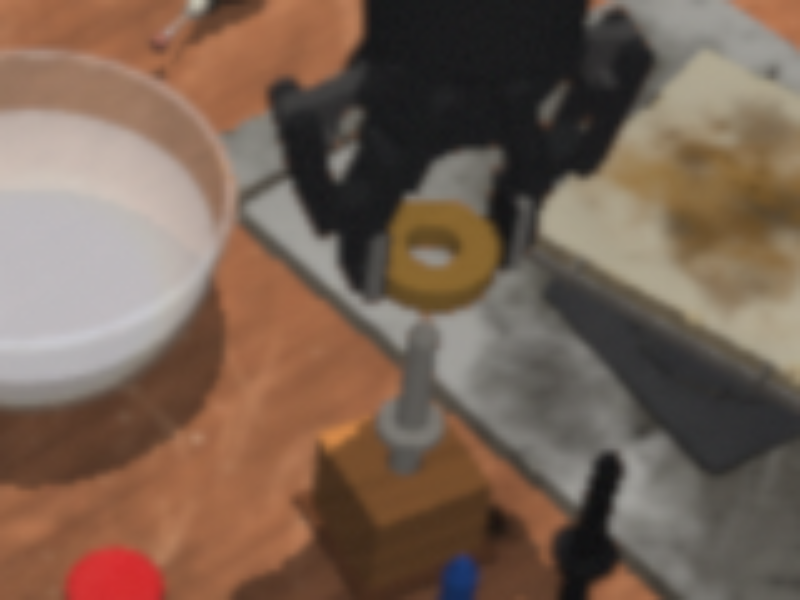

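```bash
cat >> h.py <<'E'
def ringfit(c,col,ztop,box,rad,png=None):
    """outer top-face fit: project brass mask pixels to plane ztop -> world; rough"""
E
python3 - <<'E'
from h import *
from rig import imaging
s,p,r=pose(); M=r.as_matrix()
for n in("wrist","scene","top"):
    c=imaging.capture(n); W=cloud(c); f=np.ascontiguousarray(c["frame"]).astype(int)
    D=np.hypot(W[...,0]-443,W[...,1]-179)
    ring=(f[...,0]-f[...,2]>50)&(D<40)&(np.abs(W[...,2]-179)<5)
    fl=(D<22)&(np.abs(W[...,2]-76)<4)
    sh=(D<14)&(W[...,2]>82)&(W[...,2]<134)
    for nm,m in(("ring",ring),("flange",fl),("shank",sh)):
        q=W[m]
        if len(q)>5:
            k=np.argwhere(m)[:,::-1].astype(np.int32); e=cv2.fitEllipse(cv2.convexHull(k)) if len(k)>20 else None
            print(n,nm,len(q),np.median(q,0).round(1),(np.percentile(q,[1,99],axis=0).mean(0)).round(1),e and np.round(e[0],1), e and ray(c,*e[0],{"ring":179,"flange":76,"shank":110}[nm]).round(1))
E
```

```text
wrist ring 7250 [441.3 180.4 178.9] [443.1 180.  177.4] [317.9 280.6] [441.5 180.5 179. ]
wrist flange 633 [437.7 181.3  75.9] [441.3 177.9  75.8] [314.9 208.6] [441.7 178.1  76. ]
wrist shank 360 [437.1 180.1 103.6] [439.6 178.3 102.3] [314.7 218.5] [437.2 179.8 110. ]
scene ring 325 [436.8 178.3 179. ] [440.1 180.7 178. ] [387.1 170.1] [438.6 181.7 179. ]
scene flange 92 [437.5 183.1  75.9] [441.5 179.2  75.5] [381.4 204.1] [441.  179.6  76. ]
scene shank 119 [438.4 182.6 111.7] [440.3 180.5 108.8] [383.1 193.8] [439.9 180.9 110. ]
```

```bash
python3 -c "
from h import *
go((442.6,178.5,85),70)"
```

```text
delta_cm [-0.19  5.41 -0.18] twist [-0.     0.002 -0.   ]
```

```bash
python3 -m handwheel '[{"delta_pos":[-0.2,0,-0.2],"twist":[0,0,0],"jaw":0.4},{"delta_pos":[-0.2,1.2,-0.2],"twist":[0,0,0],"jaw":0.4},{"delta_pos":[-0.2,2.2,-0.2],"twist":[0,0,0],"jaw":0.4},{"delta_pos":[-0.2,2.7,-0.2],"twist":[0,0,0],"jaw":0.4},{"delta_pos":[-0.2,3.2,-0.2],"twist":[0,0,0],"jaw":0.4},{"delta_pos":[-0.2,3.7,-0.2],"twist":[0,0,0],"jaw":0.4},{"delta_pos":[-0.2,4.2,-0.2],"twist":[0,0,0],"jaw":0.4},{"delta_pos":[-0.2,4.7,-0.2],"twist":[0,0,0],"jaw":0.4},{"delta_pos":[-0.2,5,-0.2],"twist":[0,0,0],"jaw":0.4},{"delta_pos":[-0.2,5,-0.2],"twist":[0,0,0],"jaw":0.4}]'
python3 - <<'E'
from h import *
from rig import imaging
st(); c,T=tips("pics/w8.png"); go((442.6,178.5,52),70)
c=imaging.capture("scene"); cv2.imwrite("pics/s8.png",cv2.resize(c["frame"][120:240,300:460,::-1],None,fx=5,fy=5))
E
```

```text
time_s: 9.38
eef_pos: [442.5, 177.4, 88.7]
ee_rot: [0.579, -0.579, -0.405, 0.406]
force: [-0.1, 0.1, -1.4]
grip_width: 0.562
t 9.38 p [442.5 177.4  88.7] jawdeg 70.0 y [-0.001 -0.    -1.   ] F [-0.1  0.1 -1.4] w 0.562 q [ 0.13  0.35  1.79 -0.    1.   -1.09]
tip -1 598 ymax [-34.3 -31.2] inner x [24.8 28. ]
tip 1 570 ymax [-35.4 -32.2] inner x [23.3 26.3]
delta_cm [0.1  3.71 0.04] twist [-0.  0. -0.]
```

View pics/w8.png

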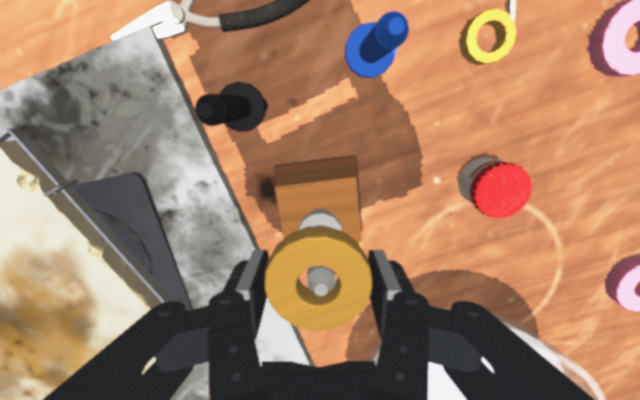

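View pics/s8.png

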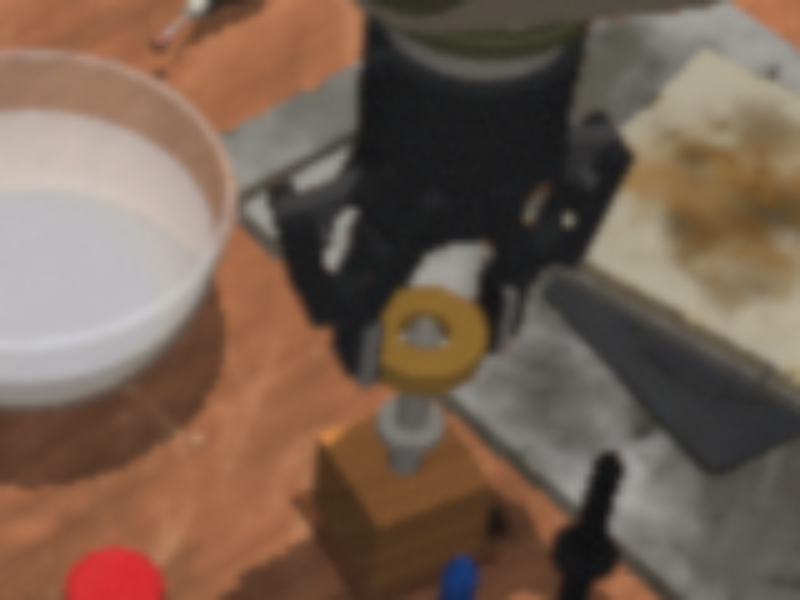

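```bash
python3 -m handwheel '[{"delta_pos":[0.1,0.3,0],"twist":[0,0,0],"jaw":0.4},{"delta_pos":[0.1,0.7,0],"twist":[0,0,0],"jaw":0.4},{"delta_pos":[0.1,1.1,0],"twist":[0,0,0],"jaw":0.4},{"delta_pos":[0.1,1.5,0],"twist":[0,0,0],"jaw":0.4},{"delta_pos":[0.1,1.9,0],"twist":[0,0,0],"jaw":0.4},{"delta_pos":[0.1,2.3,0],"twist":[0,0,0],"jaw":0.4},{"delta_pos":[0.1,2.7,0],"twist":[0,0,0],"jaw":0.4},{"delta_pos":[0.1,3.1,0],"twist":[0,0,0],"jaw":0.4},{"delta_pos":[0.1,3.4,0],"twist":[0,0,0],"jaw":0.4},{"delta_pos":[0.1,3.4,0],"twist":[0,0,0],"jaw":0.4}]'
python3 - <<'E'
from h import *
from rig import imaging
st(); c,T=tips("pics/w9.png"); go((442.6,178.5,52),70)
c=imaging.capture("scene"); cv2.imwrite("pics/s9.png",cv2.resize(c["frame"][120:240,300:460,::-1],None,fx=5,fy=5))
E
```

```text
time_s: 10.32
eef_pos: [442.8, 178.4, 54.6]
ee_rot: [0.579, -0.579, -0.405, 0.406]
force: [0.6, 0.4, -2.2]
grip_width: 0.568
t 10.32 p [442.8 178.4  54.6] jawdeg 70.0 y [-0.001 -0.    -1.   ] F [ 0.6  0.4 -2.2] w 0.568 q [ 0.14  0.4   1.82  0.    0.92 -1.09]
tip -1 576 ymax [-35.5 -31.9] inner x [24.8 27.8]
tip 1 571 ymax [-35.6 -32.2] inner x [23.3 26.2]
delta_cm [-0.    0.3   0.04] twist [-0.  0. -0.]
```

View pics/s9.png

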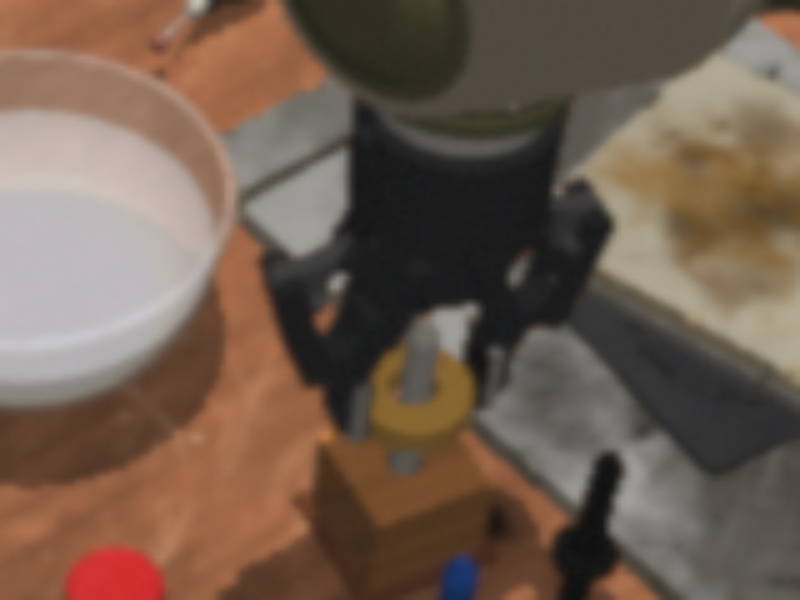

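View pics/w9.png

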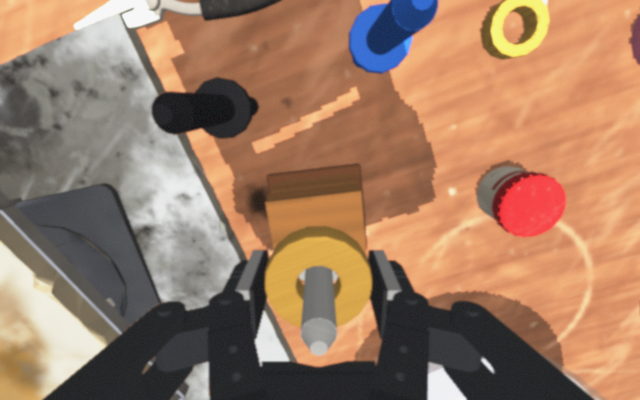

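```bash
python3 -m handwheel '[{"delta_pos":[0,0.2,0],"twist":[0,0,0],"jaw":0.4},{"delta_pos":[0,0.4,0],"twist":[0,0,0],"jaw":0.4},{"delta_pos":[0,0.4,0],"twist":[0,0,0],"jaw":0.4},{"delta_pos":[0,0.4,0],"twist":[0,0,0],"jaw":0.62},{"delta_pos":[0,0.4,0],"twist":[0,0,0],"jaw":0.8},{"delta_pos":[0,0.4,0],"twist":[0,0,0],"jaw":0.8},{"delta_pos":[0,0.4,0],"twist":[0,0,0],"jaw":0.8},{"delta_pos":[0,-1,0],"twist":[0,0,0],"jaw":0.8},{"delta_pos":[0,-4,0],"twist":[0,0,0],"jaw":0.8},{"delta_pos":[0,-8,0],"twist":[0,0,0],"jaw":0.8}]'
python3 - <<'E'
from h import *
from rig import imaging
st(); c,T=tips("pics/w10.png"); go((371.5,329.5,130),0); go((371.5,329.5,130),10)
c=imaging.capture("scene"); cv2.imwrite("pics/s10.png",cv2.resize(c["frame"][140:320,300:460,::-1],None,fx=3.3,fy=3.3))
W=cloud(c); f=c["frame"].astype(int); D=np.hypot(W[...,0]-443,W[...,1]-179)
m=(f[...,0]-f[...,2]>70)&(D<30)&(W[...,2]>70); print("ringtop z",np.percentile(W[m][:,2],[5,50,95]))
E
```

```text
time_s: 11.25
eef_pos: [441.6, 178.1, 134.5]
ee_rot: [0.58, -0.578, -0.404, 0.407]
force: [1.1, 0.4, 0.3]
grip_width: 0.8
t 11.25 p [441.6 178.1 134.5] jawdeg 70.0 y [-0.005 -0.001 -1.   ] F [1.1 0.4 0.3] w 0.8 q [ 0.14  0.28  1.74  0.    1.12 -1.09]
tip -1 563 ymax [-37.2 -34.5] inner x [34.8 37.8]
tip 1 545 ymax [-38.4 -35.8] inner x [33.2 36.3]
delta_cm [11.61  1.28 12.14] twist [0.005 1.222 0.009]
delta_cm [11.61  1.28 12.14] twist [0.005 1.048 0.008]
ringtop z [87.95508766 90.0305612  92.03531452]
```

View pics/s10.png

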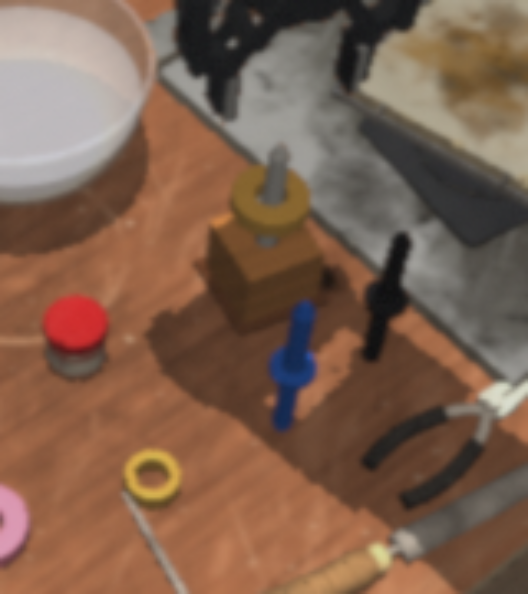

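View pics/w10.png

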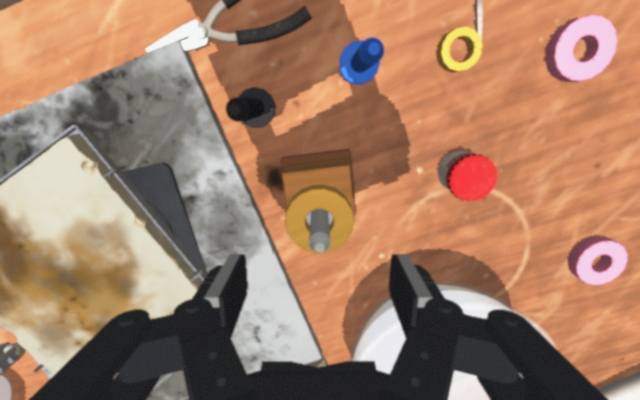

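```bash
python3 -m handwheel '[{"delta_pos":[2.5,-0.5,2.6],"twist":[0,0.12,0],"jaw":0.65},{"delta_pos":[5,-0.5,5.2],"twist":[0,0.24,0],"jaw":0.65},{"delta_pos":[7.5,0,7.8],"twist":[0,0.36,0],"jaw":0.65},{"delta_pos":[10,0.5,10.4],"twist":[0,0.48,0],"jaw":0.65},{"delta_pos":[11.6,1,12.1],"twist":[0,0.6,0],"jaw":0.65},{"delta_pos":[11.6,3,12.1],"twist":[0,0.72,0],"jaw":0.65},{"delta_pos":[11.6,5,12.1],"twist":[0,0.84,0],"jaw":0.65},{"delta_pos":[11.6,7,12.1],"twist":[0,0.96,0],"jaw":0.65},{"delta_pos":[11.6,8,12.1],"twist":[0,0.96,0],"jaw":0.65},{"delta_pos":[11.6,8,12.1],"twist":[0,0.96,0],"jaw":0.65}]'
python3 - <<'E'
from h import *
from rig import imaging
st(); c,T=tips("pics/w11.png")
for a,k in blobs(c,(18,110,80),(36,255,255),400):
    e=cv2.fitEllipse(cv2.convexHull(k)); print(a,np.round(e[0]),np.round(e[1]),ray(c,*e[0],14).round(1))
go((371.5,329.5,-20),15)
E
```

```text
time_s: 12.18
eef_pos: [367.9, 328.1, 53.3]
ee_rot: [-0.7, 0.701, 0.092, -0.094]
force: [-0.3, -0.0, -0.3]
grip_width: 0.65
t 12.18 p [367.9 328.1  53.3] jawdeg 15.1 y [-0.004 -0.002 -1.   ] F [-0.3 -0.  -0.3] w 0.65 q [ 0.49  0.43  1.78 -0.    0.94  0.23]
tip -1 563 ymax [-35.8 -32.4] inner x [28. 31.]
tip 1 564 ymax [-36.2 -33.1] inner x [27.2 30.3]
1730.5 [322. 216.] [47. 49.] [369.9 330.5  14. ]
delta_cm [0.3  7.48 0.02] twist [ 0.     0.003 -0.002]
```

View pics/w11.png

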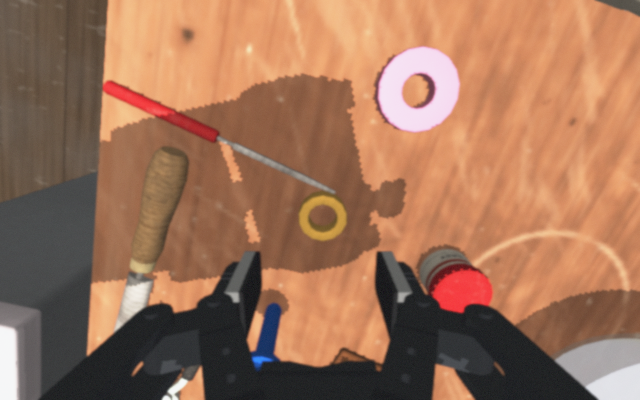

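```bash
python3 -c "
from h import *
go((370.8,329.7,-20.5),15)"
python3 -m handwheel '[{"delta_pos":[0.2,3,0.1],"twist":[0,0,0],"jaw":0.65},{"delta_pos":[0.25,6,0.1],"twist":[0,0,0],"jaw":0.65},{"delta_pos":[0.25,7.3,0.1],"twist":[0,0,0],"jaw":0.65},{"delta_pos":[0.25,7.3,0.1],"twist":[0,0,0],"jaw":0.65},{"delta_pos":[0.25,7.3,0.1],"twist":[0,0,0],"jaw":0.65},{"delta_pos":[0.25,7.3,0.1],"twist":[0,0,0],"jaw":0.65},{"delta_pos":[0.25,7.3,0.1],"twist":[0,0,0],"jaw":0.65},{"delta_pos":[0.25,7.3,0.1],"twist":[0,0,0],"jaw":0.65},{"delta_pos":[0.25,7.3,0.1],"twist":[0,0,0],"jaw":0.65},{"delta_pos":[0.25,7.3,0.1],"twist":[0,0,0],"jaw":0.65}]'
python3 - <<'E'
from h import *
st(); c,T=tips("pics/w12.png")
for a,k in blobs(c,(18,110,80),(36,255,255),400):
    e=cv2.fitEllipse(cv2.convexHull(k)); print(a,np.round(e[0]),np.round(e[1]),ray(c,*e[0],14).round(1))
go((370.8,329.7,-20.5),15)
E
```

```text
delta_cm [0.24 7.53 0.06] twist [ 0.     0.003 -0.002]
time_s: 13.07
eef_pos: [371.4, 330.5, -17.3]
ee_rot: [0.701, -0.701, -0.093, 0.092]
force: [-0.3, -0.3, -0.6]
grip_width: 0.655
t 13.07 p [371.4 330.5 -17.3] jawdeg 15.0 y [ 0.001  0.    -1.   ] F [-0.3 -0.3 -0.6] w 0.655 q [0.49 0.56 1.81 0.   0.77 0.23]
tip -1 559 ymax [-35.8 -33. ] inner x [28.  31.1]
tip 1 583 ymax [-35.3 -32.2] inner x [27.3 30.4]
3639.5 [316. 268.] [68. 70.] [369.8 331.7  14. ]
delta_cm [-0.07  0.31 -0.06] twist [-0.     0.     0.001]
```

View pics/w12.png

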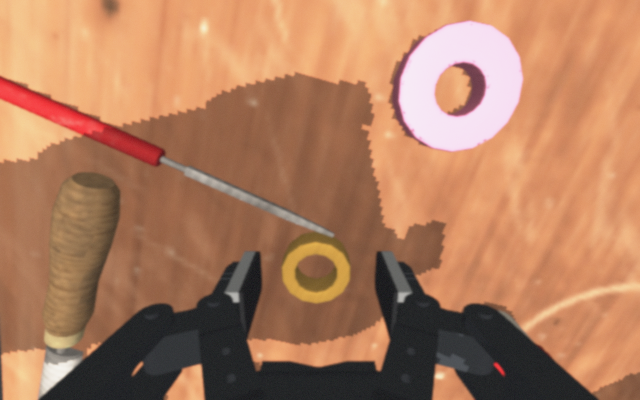

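```bash
python3 -m handwheel '[{"delta_pos":[-0.1,0.3,0],"twist":[0,0,0],"jaw":0.55},{"delta_pos":[-0.1,0.3,0],"twist":[0,0,0],"jaw":0.4},{"delta_pos":[-0.1,0.3,0],"twist":[0,0,0],"jaw":0.25},{"delta_pos":[-0.1,0.3,0],"twist":[0,0,0],"jaw":0.25},{"delta_pos":[-0.1,0.3,0],"twist":[0,0,0],"jaw":0.25},{"delta_pos":[-0.1,0.3,0],"twist":[0,0,0],"jaw":0.25},{"delta_pos":[-0.1,0.3,0],"twist":[0,0,0],"jaw":0.25},{"delta_pos":[-0.1,0.3,0],"twist":[0,0,0],"jaw":0.25},{"delta_pos":[-0.1,0.3,0],"twist":[0,0,0],"jaw":0.25},{"delta_pos":[-0.1,-1,0],"twist":[0,0,0],"jaw":0.25}]' 50
python3 - <<'E'
from h import *
st(); c,T=tips("pics/w13.png")
E
```

```text
time_s: 13.95
eef_pos: [369.3, 329.6, -9.3]
ee_rot: [-0.701, 0.701, 0.091, -0.093]
force: [0.1, -0.1, -0.6]
grip_width: 0.37
t 13.95 p [369.3 329.6  -9.3] jawdeg 15.0 y [-0.003 -0.001 -1.   ] F [ 0.1 -0.1 -0.6] w 0.37 q [ 0.49  0.54  1.81 -0.    0.79  0.23]
tip -1 593 ymax [-33. -29.] inner x [16.3 19.4]
tip 1 601 ymax [-32.7 -29.5] inner x [15.5 18.7]
```

View pics/w13.png

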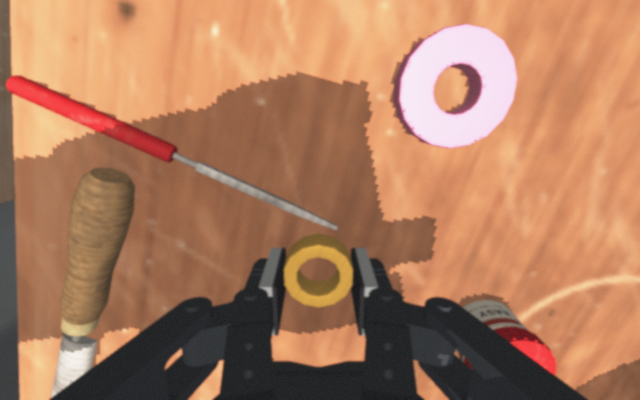

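```bash
python3 -m handwheel '[{"delta_pos":[0,-2.5,0],"twist":[0,0,0],"jaw":0.25},{"delta_pos":[0,-6,0],"twist":[0,0,0],"jaw":0.25},{"delta_pos":[0,-10,0],"twist":[0,0,0],"jaw":0.25},{"delta_pos":[0,-13.5,0],"twist":[0,0,0],"jaw":0.25},{"delta_pos":[0,-15.5,0],"twist":[0,0,0],"jaw":0.25},{"delta_pos":[0,-15.5,0],"twist":[0,0,0],"jaw":0.25},{"delta_pos":[0,-15.5,0],"twist":[0,0,0],"jaw":0.25},{"delta_pos":[0,-15.5,0],"twist":[0,0,0],"jaw":0.25},{"delta_pos":[0,-15.5,0],"twist":[0,0,0],"jaw":0.25},{"delta_pos":[0,-15.5,0],"twist":[0,0,0],"jaw":0.25}]'
python3 - <<'E'
from h import *
st(); go((442.6,178.5,145),70)
E
```

```text
time_s: 14.83
eef_pos: [369.9, 329.9, 146.1]
ee_rot: [-0.701, 0.701, 0.092, -0.093]
force: [0.4, 0.1, -0.8]
grip_width: 0.373
t 14.83 p [369.9 329.9 146.1] jawdeg 15.0 y [-0.002 -0.001 -1.   ] F [ 0.4  0.1 -0.8] w 0.373 q [ 0.49  0.31  1.67 -0.    1.16  0.23]
delta_cm [  3.1    0.11 -16.51] twist [-0.001 -0.96  -0.002]
```

```bash
python3 -m handwheel '[{"delta_pos":[0.5,0,-3],"twist":[0,-0.12,0],"jaw":0.25},{"delta_pos":[1.1,0,-6],"twist":[0,-0.24,0],"jaw":0.25},{"delta_pos":[1.7,0,-9],"twist":[0,-0.36,0],"jaw":0.25},{"delta_pos":[2.3,0,-12],"twist":[0,-0.48,0],"jaw":0.25},{"delta_pos":[2.8,0,-15],"twist":[0,-0.6,0],"jaw":0.25},{"delta_pos":[3.1,0,-16.5],"twist":[0,-0.72,0],"jaw":0.25},{"delta_pos":[3.1,0,-16.5],"twist":[0,-0.84,0],"jaw":0.25},{"delta_pos":[3.1,0,-16.5],"twist":[0,-0.96,0],"jaw":0.25},{"delta_pos":[3.1,0,-16.5],"twist":[0,-0.96,0],"jaw":0.25},{"delta_pos":[3.1,0,-16.5],"twist":[0,-0.96,0],"jaw":0.25}]'
cat > rel.py <<'E'
from h import *
from rig import imaging
import sys
zr=float(sys.argv[1])
s,p,r=pose(); st()
for n in("wrist","scene"):
    c=imaging.capture(n); W=cloud(c); f=np.ascontiguousarray(c["frame"]).astype(int)
    cv2.imwrite(f"pics/{sys.argv[2]}_{n}.png",c["frame"][:,:,::-1] if n=="wrist" else cv2.resize(c["frame"][120:240,300:460,::-1],None,fx=5,fy=5))
    D=np.hypot(W[...,0]-443,W[...,1]-179); b=(f[...,0]-f[...,2]>50)&(D<40)
    for nm,m,z in(("ring",b&(np.abs(W[...,2]-zr)<4),zr),("wide",b&(np.abs(W[...,2]-90)<3),90)):
        if m.sum()>20:
            k=np.argwhere(m)[:,::-1].astype(np.int32); e=cv2.fitEllipse(cv2.convexHull(k)); print(n,nm,m.sum(),np.median(W[m],0).round(1),np.round(e[0],1),np.round(e[1],1),ray(c,*e[0],z).round(1))
E
python3 rel.py 179.5 r14
```

```text
time_s: 15.67
eef_pos: [442.7, 178.8, 146.7]
ee_rot: [0.58, -0.58, -0.404, 0.405]
force: [-0.0, 0.4, -0.1]
grip_width: 0.376
t 15.67 p [442.7 178.8 146.7] jawdeg 69.8 y [-0.001 -0.    -1.   ] F [-0.   0.4 -0.1] w 0.376 q [ 0.14  0.27  1.72  0.    1.15 -1.08]
wrist ring 2745 [442.1 178.5 181. ] [327.  271.4] [68.3 97. ] [443.3 182.5 179.5]
wrist wide 2276 [439.  181.5  89.8] [317.1 212.3] [62.7 66. ] [443.7 177.1  90. ]
scene ring 123 [436.3 174.4 180.7] [388.4 168.7] [14.9 15.5] [439.4 177.8 179.5]
scene wide 270 [439.5 183.7  89.9] [381.4 199.2] [18.9 24.4] [442.7 179.9  90. ]
```

View pics/r14_wrist.png

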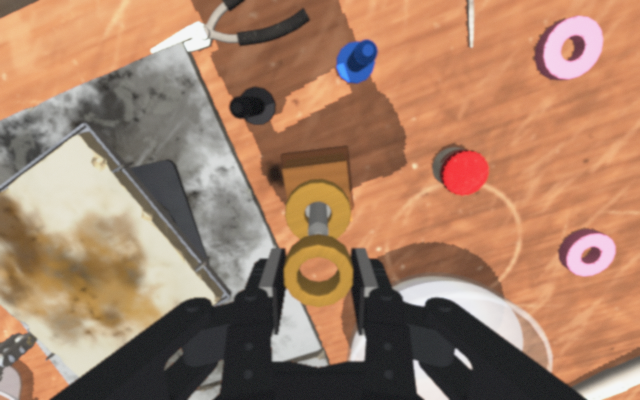

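View pics/r14_scene.png

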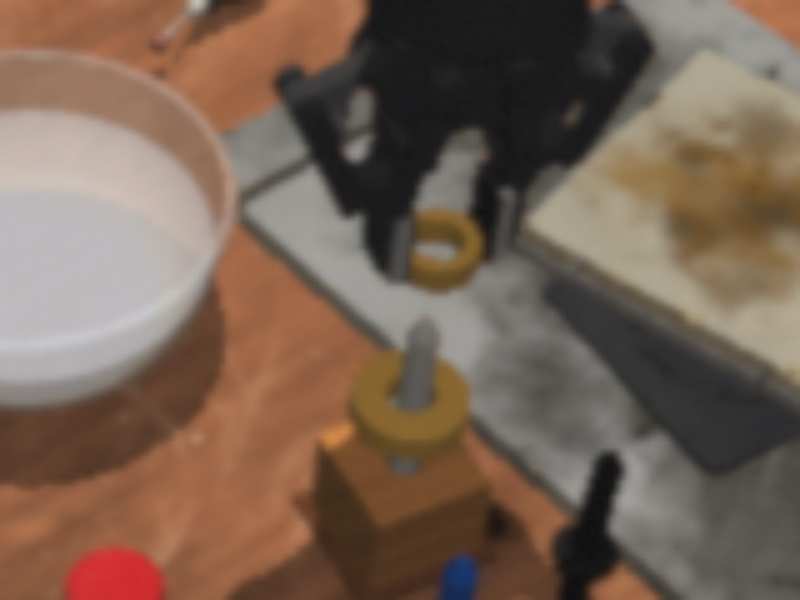

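```bash
python3 -m handwheel '[{"delta_pos":[0,1,0],"twist":[0,0,0],"jaw":0.25},{"delta_pos":[0,2,0],"twist":[0,0,0],"jaw":0.25},{"delta_pos":[0,2.6,0],"twist":[0,0,0],"jaw":0.25},{"delta_pos":[0,2.6,0],"twist":[0,0,0],"jaw":0.25},{"delta_pos":[0,2.6,0],"twist":[0,0,0],"jaw":0.25},{"delta_pos":[0,2.6,0],"twist":[0,0,0],"jaw":0.25},{"delta_pos":[0,2.6,0],"twist":[0,0,0],"jaw":0.25},{"delta_pos":[0,2.6,0],"twist":[0,0,0],"jaw":0.25},{"delta_pos":[0,2.6,0],"twist":[0,0,0],"jaw":0.25},{"delta_pos":[0,2.6,0],"twist":[0,0,0],"jaw":0.25}]'
python3 rel.py 154 r15; python3 -c "
import cv2
a=cv2.imread('pics/r15_wrist.png');cv2.imwrite('pics/r15w.png',cv2.resize(a[190:320,230:400],None,fx=4,fy=4))"
```

```text
time_s: 16.6
eef_pos: [443.0, 178.8, 121.4]
ee_rot: [-0.579, 0.579, 0.406, -0.406]
force: [-0.4, -0.7, 0.7]
grip_width: 0.374
t 16.6 p [443.  178.8 121.4] jawdeg 70.0 y [ 0.  0. -1.] F [-0.4 -0.7  0.7] w 0.374 q [ 0.14  0.3   1.76 -0.    1.08 -1.08]
wrist ring 2787 [442.3 178.4 155.7] [326.5 270.4] [ 69.7 110.5] [443.  182.4 154. ]
wrist wide 2440 [436.5 182.4  89.9] [316.9 224.7] [69.4 73.7] [443.8 177.2  90. ]
scene ring 118 [435.8 174.  155.5] [386.5 177.8] [14.4 15.2] [440.4 177.7 154. ]
scene wide 266 [439.5 183.   90.1] [381.6 199.2] [18.9 24.4] [442.6 179.7  90. ]
```

View pics/r15w.png

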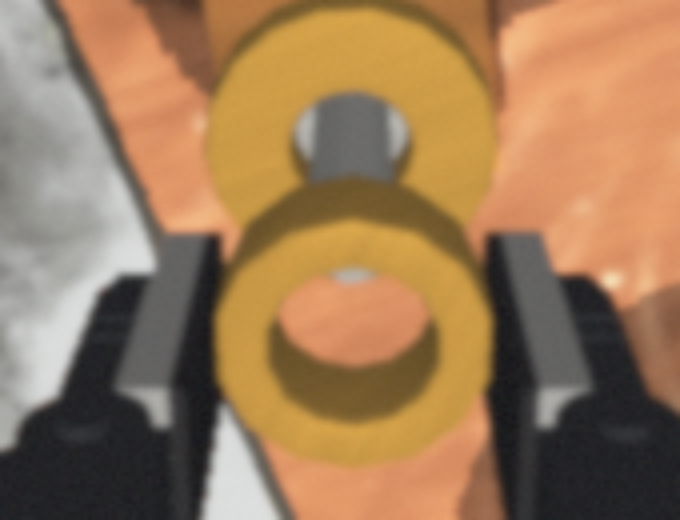

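View pics/r15_scene.png

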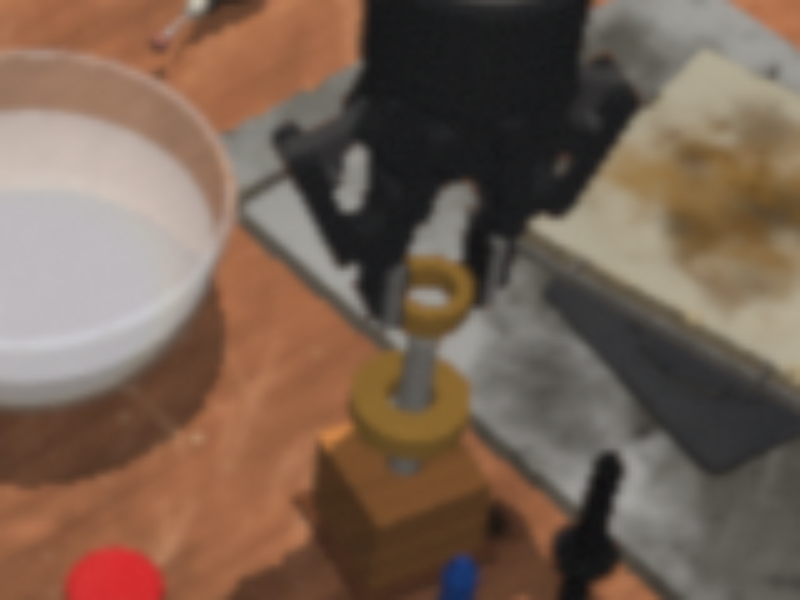

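Run:
```python
from h import *
from rig import imaging
c=imaging.capture("wrist"); s,p,r=pose()
a=ray(c,318.5,276.1,155.7); print("ring",a, r.inv().apply(a-p))
a=ray(c,318,258.5,135); print("tip visible",a)
print(proj(c,(443,179,135)),proj(c,(441.5,178.5,135)))
a=ray(c,318,191+22.5,76); print("hole-of-wide/rod base vis",a)
```

```text
ring [443.56543091 178.21696852 155.7       ] [ -0.29887372 -34.37256877  -0.77350461]
tip visible [445.13247374 177.41606672 135.        ]
[319.43668589 254.18181155] [317.58134579 252.06578222]
hole-of-wide/rod base vis [441.25116769 178.87540075  76.        ]
```

```bash
python3 -m handwheel '[{"delta_pos":[0,0.5,0],"twist":[0,0,0],"jaw":0.25},{"delta_pos":[0,1,0],"twist":[0,0,0],"jaw":0.25},{"delta_pos":[0,1.5,0],"twist":[0,0,0],"jaw":0.25},{"delta_pos":[0,2,0],"twist":[0,0,0],"jaw":0.25},{"delta_pos":[0,2.5,0],"twist":[0,0,0],"jaw":0.25},{"delta_pos":[0,3,0],"twist":[0,0,0],"jaw":0.25},{"delta_pos":[0,3.5,0],"twist":[0,0,0],"jaw":0.25},{"delta_pos":[0,4,0],"twist":[0,0,0],"jaw":0.25},{"delta_pos":[0,4,0],"twist":[0,0,0],"jaw":0.25},{"delta_pos":[0,4,0],"twist":[0,0,0],"jaw":0.25}]'
python3 rel.py 115 r16
```

```text
time_s: 17.58
eef_pos: [442.8, 178.8, 81.1]
ee_rot: [0.579, -0.579, -0.406, 0.406]
force: [0.6, 0.2, -0.7]
grip_width: 0.369
t 17.58 p [442.8 178.8  81.1] jawdeg 70.0 y [-0. -0. -1.] F [ 0.6  0.2 -0.7] w 0.369 q [ 0.14  0.36  1.8   0.    0.98 -1.08]
wrist ring 2245 [438.7 181.3 115.4] [318.4 272.3] [ 63.5 130.5] [441.8 178.8 115. ]
wrist wide 2051 [430.8 182.4  89.9] [317.  244.3] [65.9 86.3] [439.1 179.   90. ]
scene ring 77 [432.5 179.3 115.7] [384.7 191.3] [13.5 14.6] [439.9 177.3 115. ]
scene wide 170 [432.9 188.5  89.9] [381.4 199.3] [17.9 24.5] [442.7 180.   90. ]
```

View pics/r16_wrist.png

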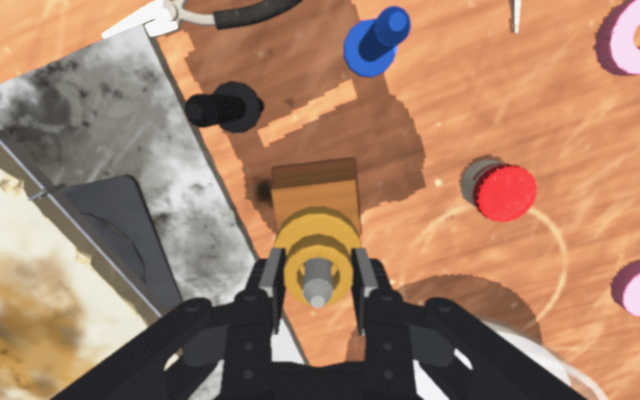

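View pics/r16_scene.png

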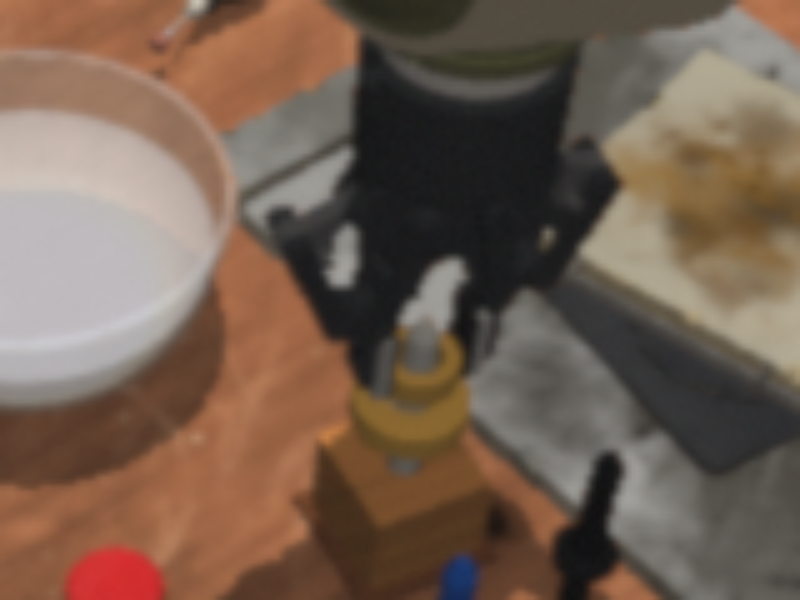

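```bash
python3 -m handwheel '[{"delta_pos":[0,0.5,0],"twist":[0,0,0],"jaw":0.25},{"delta_pos":[0,1.05,0],"twist":[0,0,0],"jaw":0.25},{"delta_pos":[0,1.05,0],"twist":[0,0,0],"jaw":0.25},{"delta_pos":[0,1.05,0],"twist":[0,0,0],"jaw":0.4},{"delta_pos":[0,1.05,0],"twist":[0,0,0],"jaw":0.55},{"delta_pos":[0,1.05,0],"twist":[0,0,0],"jaw":0.55},{"delta_pos":[0,1.05,0],"twist":[0,0,0],"jaw":0.55},{"delta_pos":[0,0,0],"twist":[0,0,0],"jaw":0.55},{"delta_pos":[0,-2,0],"twist":[0,0,0],"jaw":0.55},{"delta_pos":[0,-4,0],"twist":[0,0,0],"jaw":0.55}]'
python3 rel.py 104 r17
python3 - <<'E'
from h import *
from rig import imaging
for n in("scene","wrist"):
    c=imaging.capture(n);W=cloud(c); f=c["frame"].astype(int); D=np.hypot(W[...,0]-443,W[...,1]-179)
    m=(f[...,0]-f[...,2]>50)&(D<15)&(W[...,2]>95); print("narrow top z",m.sum(),np.percentile(W[m][:,2],[5,50,95]))
E
```

```text
time_s: 18.52
eef_pos: [442.5, 178.7, 121.7]
ee_rot: [0.579, -0.579, -0.405, 0.406]
force: [0.3, -0.9, -0.2]
grip_width: 0.549
t 18.52 p [442.5 178.7 121.7] jawdeg 70.0 y [-0.001 -0.    -1.   ] F [ 0.3 -0.9 -0.2] w 0.549 q [ 0.14  0.3   1.76  0.    1.09 -1.08]
wrist ring 1162 [438.5 181.7 103.7] [317.8 231. ] [50.4 53.3] [442.3 178.1 104. ]
wrist wide 1636 [436.3 180.9  89.8] [317.3 225.2] [69.1 73.4] [443.8 177.2  90. ]
scene ring 100 [437.8 184.4 103.7] [382.3 195.5] [12.6 16.6] [440.9 181.1 104. ]
scene wide 156 [434.3 189.7  90.2] [381.4 199.2] [19.2 24. ] [442.8 179.9  90. ]
narrow top z 192 [102.12727192 444.44741154 445.66941051]
narrow top z 900 [100.53234543 103.80608594 105.45239937]
```

View pics/r17_wrist.png

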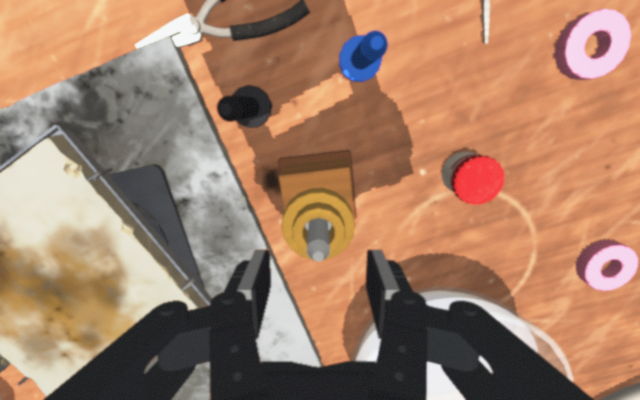

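View pics/r17_scene.png

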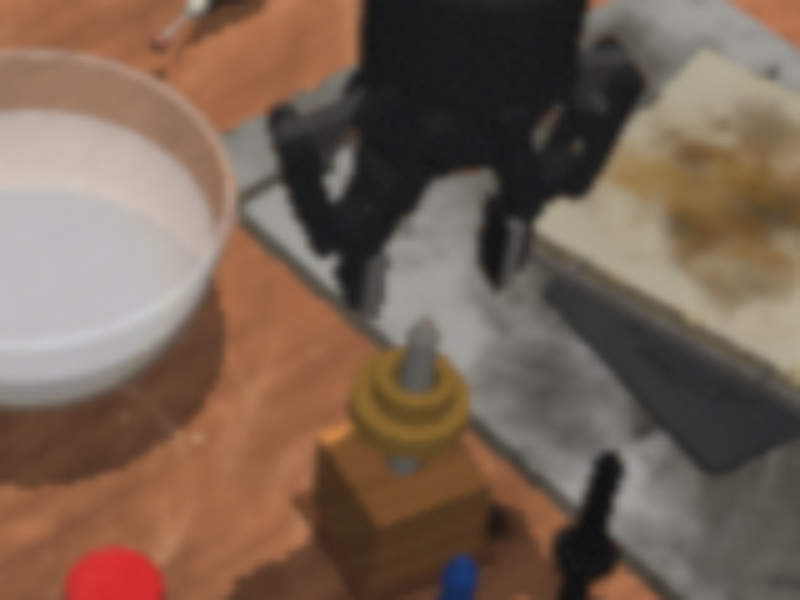

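```bash
python3 -c "
from h import *
go((443.3,178.7,88),20)"
python3 -m handwheel '[{"delta_pos":[0,0,-0.1],"twist":[0,0.12,0],"jaw":0.55},{"delta_pos":[0,0,-0.1],"twist":[0,0.24,0],"jaw":0.55},{"delta_pos":[0,0,-0.1],"twist":[0,0.36,0],"jaw":0.55},{"delta_pos":[0,0,-0.1],"twist":[0,0.48,0],"jaw":0.55},{"delta_pos":[0,0,-0.1],"twist":[0,0.6,0],"jaw":0.55},{"delta_pos":[0,0.5,-0.1],"twist":[0,0.72,0],"jaw":0.5},{"delta_pos":[0,1.5,-0.1],"twist":[0,0.84,0],"jaw":0.5},{"delta_pos":[0,2.5,-0.1],"twist":[0,0.87,0],"jaw":0.5},{"delta_pos":[0,3.2,-0.1],"twist":[0,0.87,0],"jaw":0.5},{"delta_pos":[0,3.2,-0.1],"twist":[0,0.87,0],"jaw":0.5}]'
python3 -c "
from h import *
st();tips('pics/w18.png');go((443.3,178.7,88),20)"
```

```text
delta_cm [ 0.    3.33 -0.04] twist [0.    0.873 0.001]
time_s: 19.55
eef_pos: [442.7, 178.3, 87.3]
ee_rot: [0.696, -0.696, -0.123, 0.126]
force: [0.7, -0.4, -1.0]
grip_width: 0.503
t 19.55 p [442.7 178.3  87.3] jawdeg 20.2 y [-0.004 -0.001 -1.   ] F [ 0.7 -0.4 -1. ] w 0.503 q [ 0.14  0.35  1.79  0.    1.   -0.22]
tip -1 576 ymax [-34.3 -31.2] inner x [21.7 24.8]
tip 1 582 ymax [-34.6 -31.5] inner x [20.8 24. ]
delta_cm [0.02 0.03 0.03] twist [-0.     0.004 -0.002]
```

View pics/w18.png

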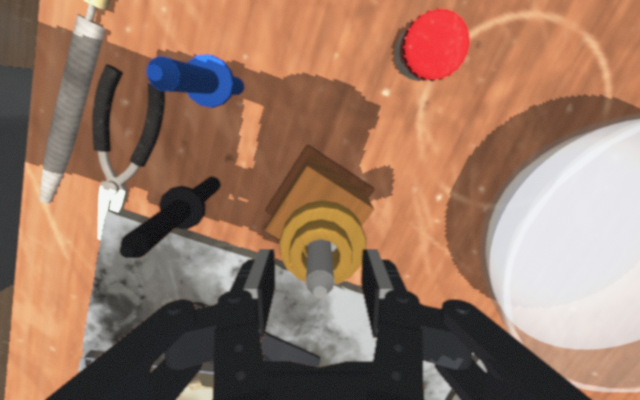

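```bash
python3 -m handwheel '[{"delta_pos":[0,-0.1,0],"twist":[0,0,0],"jaw":0.3},{"delta_pos":[0,-0.1,0],"twist":[0,0,0],"jaw":0.15},{"delta_pos":[0,-0.1,0],"twist":[0,0,0],"jaw":0.0},{"delta_pos":[0,-0.1,0],"twist":[0,0,0],"jaw":0.0},{"delta_pos":[0,-0.1,0],"twist":[0,0,0],"jaw":0.0},{"delta_pos":[0,-0.1,0],"twist":[0,0,0],"jaw":0.0},{"delta_pos":[0,-0.1,0],"twist":[0,0,0],"jaw":0.0},{"delta_pos":[0,-0.1,0],"twist":[0,0,0],"jaw":0.0},{"delta_pos":[0,-0.1,0],"twist":[0,0,0],"jaw":0.0},{"delta_pos":[0,-0.1,0],"twist":[0,0,0],"jaw":0.0}]' 100
python3 rel.py 104 r19
python3 -c "
from h import *
tips()"
```

```text
time_s: 20.43
eef_pos: [444.3, 178.5, 91.1]
ee_rot: [-0.696, 0.696, 0.124, -0.123]
force: [-1.0, -0.1, 6.8]
grip_width: 0.098
t 20.43 p [444.3 178.5  91.1] jawdeg 20.2 y [ 0.002  0.    -1.   ] F [-1.  -0.1  6.8] w 0.098 q [ 0.14  0.34  1.79 -0.    1.01 -0.22]
wrist ring 1004 [439.6 188.2 103.7] [318.1 249.9] [57.1 61.7] [443.6 180.1 104. ]
wrist wide 1872 [441.4 190.8  89.7] [320.  241.3] [78.6 85. ] [445.1 179.1  90. ]
scene ring 79 [435.  187.9 103.7] [382.1 195.8] [11.2 16.7] [440.7 182.  104. ]
scene wide 157 [434.2 189.4  90. ] [381.2 199.1] [18.3 24.2] [443.4 180.   90. ]
tip -1 577 ymax [-32.5 -28.7] inner x [4.8 7.8]
tip 1 583 ymax [-32.  -28.2] inner x [3.9 7.1]
```

View pics/r19_wrist.png

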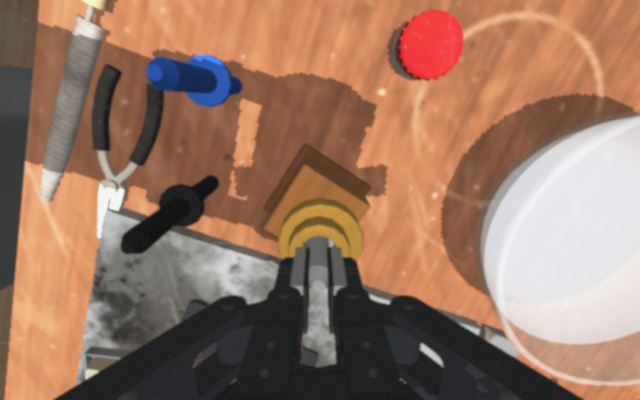

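View pics/r19_scene.png

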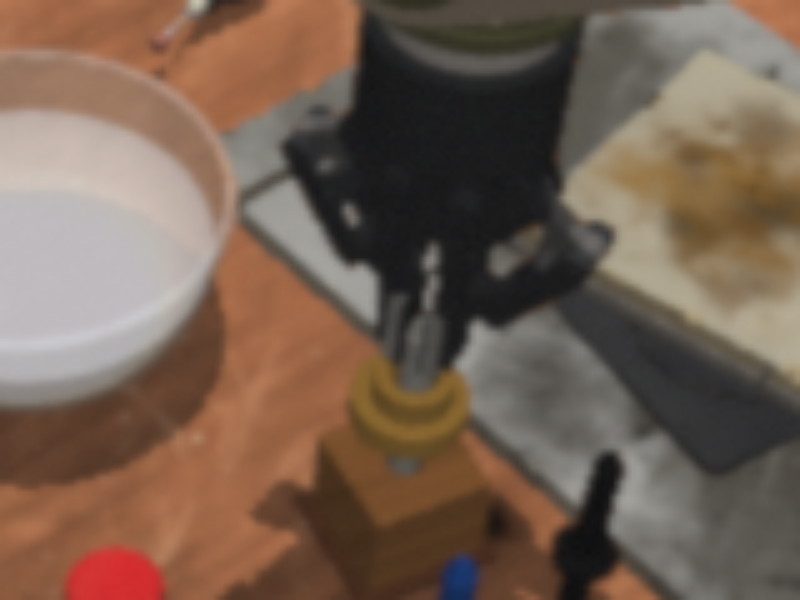

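Run:
```python
from h import *
c,T=tips()
for v in range(230,256,2): print(v,[(u,)+tuple(np.nan_to_num(T[v,u]).round(0).astype(int)) for u in (298,301,304,307,331,334,337,340)])
cv2.imwrite("pics/w20.png",cv2.resize(c["frame"][200:300,250:400,::-1],None,fx=5,fy=5))
```

```text
tip -1 585 ymax [-32.7 -28.4] inner x [4.7 7.8]
tip 1 589 ymax [-31.9 -28.3] inner x [3.9 7. ]
230 [(298, np.int64(-11), np.int64(-10), np.int64(12)), (301, np.int64(-9), np.int64(-13), np.int64(13)), (304, np.int64(-8), np.int64(-12), np.int64(13)), (307, np.int64(-6), np.int64(-12), np.int64(13)), (331, np.int64(6), np.int64(-13), np.int64(13)), (334, np.int64(8), np.int64(-13), np.int64(13)), (337, np.int64(10), np.int64(-12), np.int64(13)), (340, np.int64(11), np.int64(-9), np.int64(11))]
232 [(298, np.int64(-11), np.int64(-13), np.int64(12)), (301, np.int64(-9), np.int64(-12), np.int64(12)), (304, np.int64(-7), np.int64(-14), np.int64(12)), (307, np.int64(-6), np.int64(-13), np.int64(12)), (331, np.int64(7), np.int64(-13), np.int64(12)), (334, np.int64(8), np.int64(-12), np.int64(12)), (337, np.int64(10), np.int64(-12), np.int64(12)), (340, np.int64(11), np.int64(-11), np.int64(11))]
234 [(298, np.int64(-11), np.int64(-12), np.int64(11)), (301, np.int64(-9), np.int64(-13), np.int64(11)), (304, np.int64(-8), np.int64(-12), np.int64(10)), (307, np.int64(-6), np.int64(-13), np.int6
[... 3487 characters left out ...]
, (304, np.int64(-7), np.int64(-33), np.int64(11)), (307, np.int64(-5), np.int64(-33), np.int64(11)), (331, np.int64(6), np.int64(-33), np.int64(11)), (334, np.int64(7), np.int64(-32), np.int64(10)), (337, np.int64(9), np.int64(-33), np.int64(11)), (340, np.int64(10), np.int64(-33), np.int64(11))]
254 [(298, np.int64(-9), np.int64(-34), np.int64(10)), (301, np.int64(-8), np.int64(-35), np.int64(11)), (304, np.int64(-7), np.int64(-35), np.int64(11)), (307, np.int64(-5), np.int64(-34), np.int64(10)), (331, np.int64(6), np.int64(-35), np.int64(10)), (334, np.int64(7), np.int64(-35), np.int64(10)), (337, np.int64(8), np.int64(-35), np.int64(10)), (340, np.int64(10), np.int64(-35), np.int64(10))]
```

View pics/w20.png

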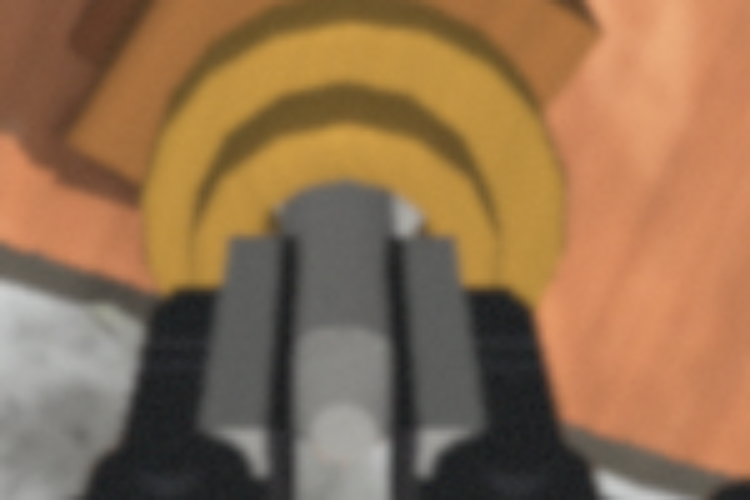

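The fingertips are at about z = 118, so the pads hold little of the cylinder and reach onto the taper. I'll reopen and regrip lower, with the tips about 3 mm above the narrow ring.

```bash
python3 -m handwheel '[{"delta_pos":[0,0,0],"twist":[0,0,0],"jaw":0.3},{"delta_pos":[0,0,0],"twist":[0,0,0],"jaw":0.3},{"delta_pos":[0,0,0],"twist":[0,0,0],"jaw":0.3},{"delta_pos":[0,0.4,0],"twist":[0,0,0],"jaw":0.3},{"delta_pos":[0,0.8,0],"twist":[0,0,0],"jaw":0.3},{"delta_pos":[0,0.8,0],"twist":[0,0,0],"jaw":0.3},{"delta_pos":[0,0.8,0],"twist":[0,0,0],"jaw":0.3},{"delta_pos":[0,0.8,0],"twist":[0,0,0],"jaw":0.3},{"delta_pos":[0,0.8,0],"twist":[0,0,0],"jaw":0.3},{"delta_pos":[0,0.8,0],"twist":[0,0,0],"jaw":0.3}]' 100
python3 -c "
from h import *
st();tips();go((443.3,178.5,80),20)"
```

```text
time_s: 21.47
eef_pos: [443.9, 178.5, 82.4]
ee_rot: [-0.696, 0.696, 0.124, -0.124]
force: [-0.9, 0.6, -1.2]
grip_width: 0.298
t 21.47 p [443.9 178.5  82.4] jawdeg 20.2 y [ 0.  0. -1.] F [-0.9  0.6 -1.2] w 0.298 q [ 0.14  0.36  1.8   0.    0.99 -0.22]
tip -1 586 ymax [-32.9 -28.8] inner x [13.2 16.3]
tip 1 595 ymax [-32.9 -29. ] inner x [12.4 15.6]
delta_cm [-0.06  0.24  0.02] twist [0.    0.003 0.   ]
```

```bash
python3 -m handwheel '[{"delta_pos":[0,0.2,0],"twist":[0,0,0],"jaw":0.3},{"delta_pos":[0,0.2,0],"twist":[0,0,0],"jaw":0.15},{"delta_pos":[0,0.2,0],"twist":[0,0,0],"jaw":0.05},{"delta_pos":[0,0.2,0],"twist":[0,0,0],"jaw":0.0},{"delta_pos":[0,0.2,0],"twist":[0,0,0],"jaw":0.0},{"delta_pos":[0,0.2,0],"twist":[0,0,0],"jaw":0.0},{"delta_pos":[0,0.2,0],"twist":[0,0,0],"jaw":0.0},{"delta_pos":[0,0.2,0],"twist":[0,0,0],"jaw":0.0},{"delta_pos":[0,0.2,0],"twist":[0,0,0],"jaw":0.0},{"delta_pos":[0,0.2,0],"twist":[0,0,0],"jaw":0.0}]' 80
python3 - <<'E'
from h import *
st();c,T=tips()
cv2.imwrite("pics/w21.png",cv2.resize(c["frame"][200:300,250:400,::-1],None,fx=5,fy=5))
E
```

```text
time_s: 22.35
eef_pos: [444.3, 178.5, 81.2]
ee_rot: [-0.696, 0.696, 0.124, -0.123]
force: [-2.0, -0.7, 11.0]
grip_width: 0.12
t 22.35 p [444.3 178.5  81.2] jawdeg 20.2 y [ 0.001  0.    -1.   ] F [-2.  -0.7 11. ] w 0.12 q [ 0.14  0.36  1.8  -0.    0.98 -0.22]
tip -1 572 ymax [-32.7 -28.9] inner x [5.6 8.8]
tip 1 598 ymax [-32.3 -28.5] inner x [4.7 7.8]
```

View pics/w21.png

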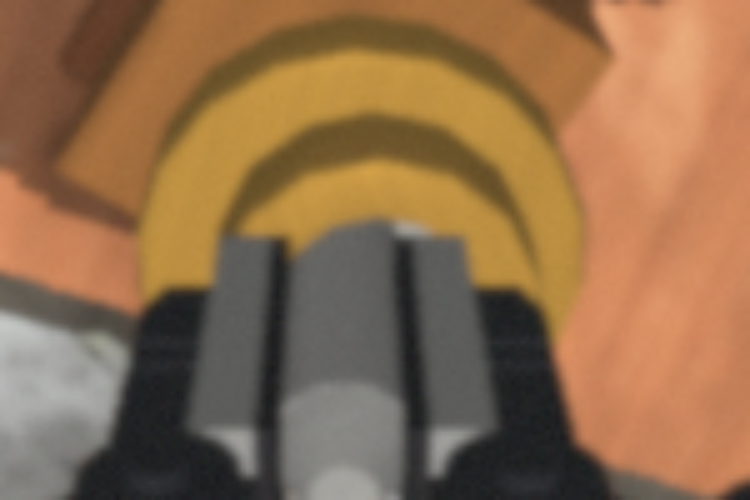

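```bash
python3 -m handwheel '[{"delta_pos":[0.05,-0.3,0],"twist":[0,0,0],"jaw":0.0},{"delta_pos":[0.1,-0.7,0],"twist":[0,0,0],"jaw":0.0},{"delta_pos":[0.1,-1.2,0],"twist":[0,0,0],"jaw":0.0},{"delta_pos":[0.1,-1.8,0],"twist":[0,0,0],"jaw":0.0},{"delta_pos":[0.1,-2.4,0],"twist":[0,0,0],"jaw":0.0},{"delta_pos":[0.1,-3,0],"twist":[0,0,0],"jaw":0.0},{"delta_pos":[0.1,-3.6,0],"twist":[0,0,0],"jaw":0.0},{"delta_pos":[0.1,-4.2,0],"twist":[0,0,0],"jaw":0.0},{"delta_pos":[0.1,-4.8,0],"twist":[0,0,0],"jaw":0.0},{"delta_pos":[0.1,-5.4,0],"twist":[0,0,0],"jaw":0.0}]' 100
python3 - <<'E'
from h import *
from rig import imaging
st();c,T=tips()
cv2.imwrite("pics/w22.png",cv2.resize(c["frame"][180:320,220:420,::-1],None,fx=4,fy=4))
c=imaging.capture("scene"); cv2.imwrite("pics/s22.png",cv2.resize(c["frame"][100:240,300:460,::-1],None,fx=4.2,fy=4.2))
E
```

```text
time_s: 23.23
eef_pos: [444.8, 178.8, 134.9]
ee_rot: [0.696, -0.696, -0.124, 0.124]
force: [-0.6, -0.3, -3.3]
grip_width: 0.116
t 23.23 p [444.8 178.8 134.9] jawdeg 20.2 y [ 0.  0. -1.] F [-0.6 -0.3 -3.3] w 0.116 q [ 0.14  0.29  1.74  0.    1.12 -0.21]
tip -1 567 ymax [-32.9 -28.8] inner x [5.3 8.4]
tip 1 596 ymax [-32.1 -28.1] inner x [4.4 7.6]
```

View pics/w22.png

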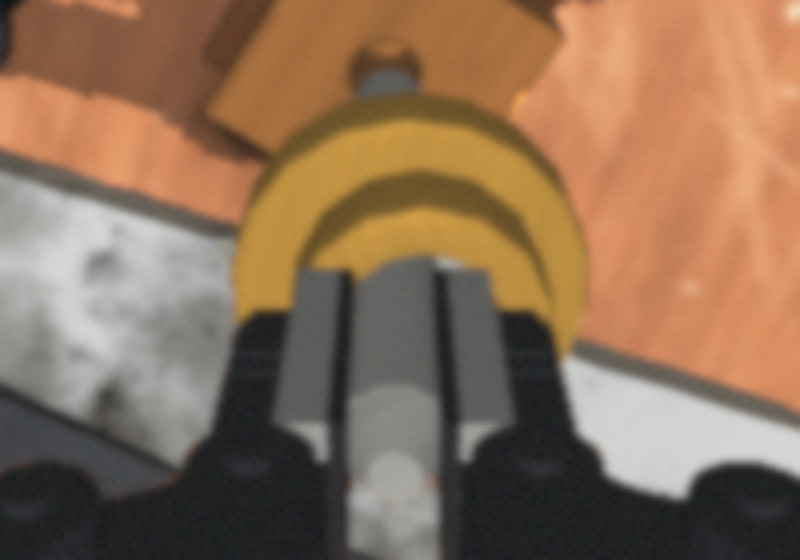

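View pics/s22.png

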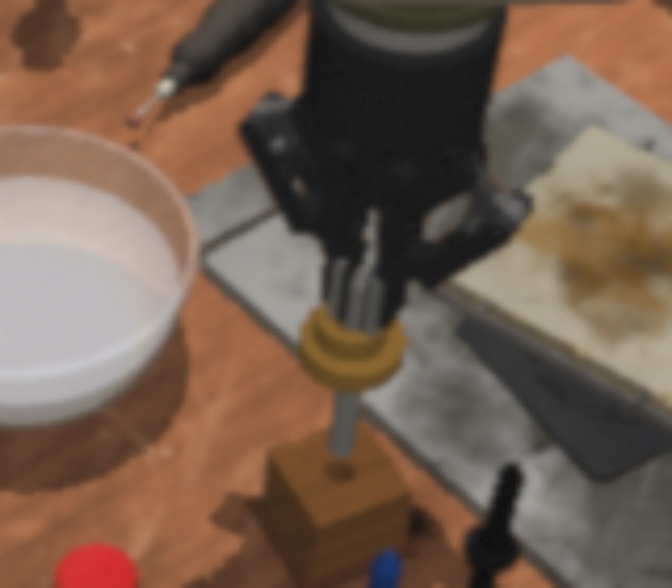

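```bash
python3 -c "
from h import *
s,p,r=pose()
go((560,209,240),r); Rf=r*R.from_rotvec([0,0,-.785]); print(Rf.as_matrix().round(3)); go((644,234,205),Rf); go((644,234,176),Rf)"
```

```text
delta_cm [ 11.82 -10.45  -1.13] twist [0. 0. 0.]
[[ 0.663  0.665 -0.345]
 [ 0.244  0.244  0.939]
 [ 0.708 -0.706 -0.   ]]
delta_cm [20.57 -6.93 -1.68] twist [-0.     0.    -0.785]
delta_cm [20.56 -4.03 -1.68] twist [-0.     0.    -0.785]
```

```bash
python3 -m handwheel '[{"delta_pos":[0,-1.2,0],"twist":[0,0,0],"jaw":0.0},{"delta_pos":[0,-3,0],"twist":[0,0,0],"jaw":0.0},{"delta_pos":[0,-5,0],"twist":[0,0,-0.04],"jaw":0.0},{"delta_pos":[0,-7,0],"twist":[0,0,-0.1],"jaw":0.0},{"delta_pos":[0.5,-8.5,0],"twist":[0,0,-0.16],"jaw":0.0},{"delta_pos":[1.5,-9.5,-0.1],"twist":[0,0,-0.22],"jaw":0.0},{"delta_pos":[3,-10,-0.2],"twist":[0,0,-0.28],"jaw":0.0},{"delta_pos":[4.5,-10,-0.3],"twist":[0,0,-0.34],"jaw":0.0},{"delta_pos":[5.5,-10,-0.4],"twist":[0,0,-0.38],"jaw":0.0},{"delta_pos":[6,-10,-0.4],"twist":[0,0,-0.4],"jaw":0.0}]' 100
python3 - <<'E'
from h import *
from rig import imaging
st()
s,p,r=pose(); 
M=down(20.2); Rf=M*R.from_rotvec([0,0,-.785]); go((644,234,195),Rf); go((644,234,176),Rf)
c=imaging.capture("scene"); cv2.imwrite("pics/s23.png",cv2.resize(c["frame"][40:240,240:460,::-1],None,fx=3,fy=3))
E
```

```text
time_s: 24.17
eef_pos: [502.5, 195.7, 233.7]
ee_rot: [0.707, -0.658, -0.26, -0.017]
force: [-0.5, -0.1, -2.8]
grip_width: 0.109
t 24.17 p [502.5 195.7 233.7] jawdeg 20.2 y [ 0.366  0.135 -0.921] F [-0.5 -0.1 -2.8] w 0.109 q [ 0.1   0.1   1.75  0.12  0.9  -0.31]
delta_cm [11.93  9.26 -1.28] twist [ 0.    -0.001 -0.384]
delta_cm [11.19 11.01 -1.28] twist [ 0.    -0.001 -0.384]
```

View pics/s23.png

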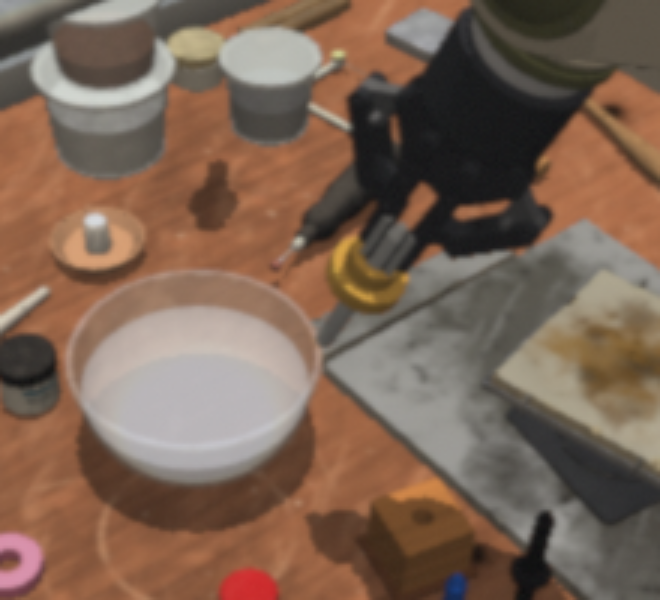

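```bash
python3 -m handwheel '[{"delta_pos":[1,0.8,-0.1],"twist":[0,0,-0.05],"jaw":0.0},{"delta_pos":[2.5,2,-0.25],"twist":[0,0,-0.1],"jaw":0.0},{"delta_pos":[4.2,3.3,-0.45],"twist":[0,0,-0.16],"jaw":0.0},{"delta_pos":[6,4.7,-0.65],"twist":[0,0,-0.22],"jaw":0.0},{"delta_pos":[7.8,6.1,-0.85],"twist":[0,0,-0.28],"jaw":0.0},{"delta_pos":[9.4,7.3,-1],"twist":[0,0,-0.33],"jaw":0.0},{"delta_pos":[10.8,8.4,-1.15],"twist":[0,0,-0.37],"jaw":0.0},{"delta_pos":[11.6,9,-1.25],"twist":[0,0,-0.384],"jaw":0.0},{"delta_pos":[11.9,9.2,-1.3],"twist":[0,0,-0.384],"jaw":0.0},{"delta_pos":[11.9,9.2,-1.3],"twist":[0,0,-0.384],"jaw":0.0}]' 100
cat > chk.py <<'E'
from h import *
from rig import imaging
import sys
st()
s,p,r=pose()
for n in("scene","top"):
    c=imaging.capture(n); f0=c["frame"][:,:,::-1]
    a=f0[40:240,200:420] if n=="scene" else f0[20:200,290:500]
    cv2.imwrite(f"pics/{sys.argv[1]}_{n}.png",cv2.resize(a,None,fx=3.3,fy=3) if 0 else cv2.resize(a,None,fx=3,fy=3))
    W=cloud(c); f=c["frame"].astype(int); T=r.inv().apply((W-p).reshape(-1,3)).reshape(W.shape)
    m=(f[...,0]-f[...,2]>50)&(W[...,2]>110)&(np.hypot(T[...,0],T[...,2])<32)&(np.abs(T[...,1])<45)
    if m.sum(): print(n,"brass",m.sum(),"world",np.median(W[m],0).round(1),"tool y pct",np.percentile(T[m][:,1],[2,50,98]).round(1),"x",np.percentile(T[m][:,0],[2,98]).round(1),"z",np.percentile(T[m][:,2],[2,98]).round(1))
    m=(np.hypot(T[...,0],T[...,2])<12)&(T[...,1]>15)&(T[...,1]<110)
    if m.sum(): print(n,"shank",m.sum(),"y max",np.percentile(T[m][:,1],[50,95,99]).round(1),"minz",W[m][:,2].min().round(1), "axis", [np.median(T[m&(np.abs(T[...,1]-k)<6)],0).round(1) for k in(25,40,55) if (m&(np.abs(T[...,1]-k)<6)).any()])
E
python3 chk.py s24; python3 -c "
from h import *
Rf=down(20.2)*R.from_rotvec([0,0,-.785]); go((644,234,176),Rf)"
```

```text
time_s: 25.05
eef_pos: [643.5, 233.8, 195.2]
ee_rot: [0.691, -0.596, -0.38, -0.151]
force: [-0.7, -0.5, -3.3]
grip_width: 0.11
t 25.05 p [643.5 233.8 195.2] jawdeg 20.2 y [ 0.661  0.244 -0.71 ] F [-0.7 -0.5 -3.3] w 0.11 q [ 0.11  0.33  1.73  0.52  0.35 -0.67]
scene brass 329 world [628.5 242.3 204. ] tool y pct [-26.1  -9.5   1.3] x [-26.1  19.5] z [-8.5 24.2]
scene shank 77 y max [45.7 65.9 68.6] minz 142.6 axis [array([ 0.3, 27.4,  6.3]), array([ 0.6, 40.9,  5.2]), array([-1. , 55.1,  5.5])]
top brass 480 world [643.3 239.9 211.6] tool y pct [-29.7  -9.7   0.9] x [-13.6  22.7] z [-21.3  21.6]
top shank 90 y max [48.7 65.7 67.9] minz 148.7 axis [array([ 7.5, 30.1,  1.6]), array([ 5.8, 40.3,  2.1]), array([ 6. , 56.3,  1.1])]
delta_cm [-1.36  1.48 -0.01] twist [-0.    -0.    -0.002]
```

View pics/s24_scene.png

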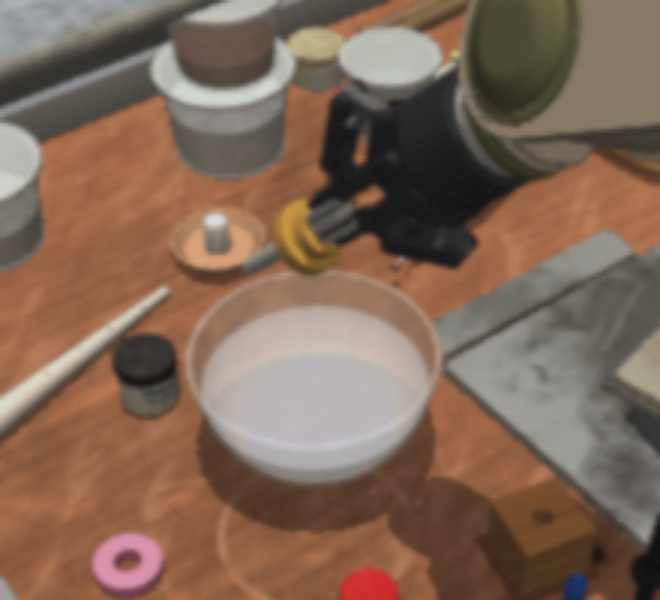

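View pics/s24_top.png

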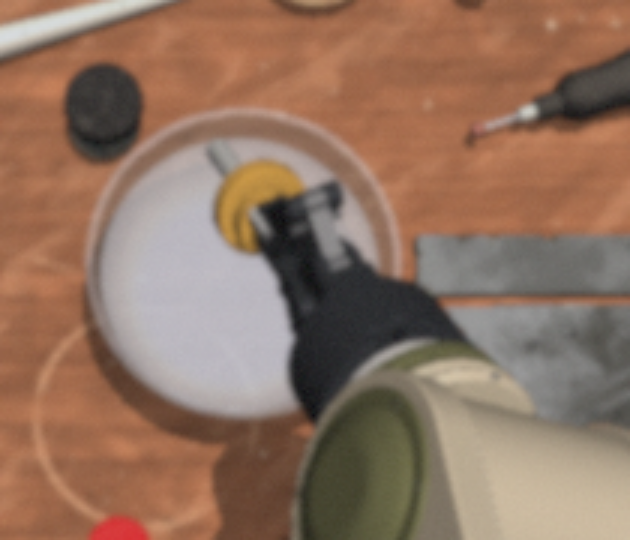

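```bash
python3 -m handwheel '[{"delta_pos":[-0.1,0.2,0],"twist":[0,0,0],"jaw":0.0},{"delta_pos":[-0.3,0.5,0],"twist":[0,0,0],"jaw":0.0},{"delta_pos":[-0.6,0.8,0],"twist":[0,0,0],"jaw":0.0},{"delta_pos":[-0.9,1.1,0],"twist":[0,0,0],"jaw":0.0},{"delta_pos":[-1.1,1.4,0],"twist":[0,0,0],"jaw":0.0},{"delta_pos":[-1.2,1.6,0],"twist":[0,0,0],"jaw":0.0},{"delta_pos":[-1.2,1.6,0],"twist":[0,0,0],"jaw":0.0},{"delta_pos":[-1.2,1.6,0],"twist":[0,0,0],"jaw":0.0},{"delta_pos":[-1.2,1.6,0],"twist":[0,0,0],"jaw":0.0},{"delta_pos":[-1.2,1.6,0],"twist":[0,0,0],"jaw":0.0}]' 100
python3 chk.py s25; python3 -m handwheel '[{"delta_pos":[0,0,0],"twist":[0,0,0],"jaw":0.0},{"delta_pos":[0,0,0],"twist":[0,0,0],"jaw":0.0},{"delta_pos":[0,0,0],"twist":[0,0,0],"jaw":0.0},{"delta_pos":[0,0,0],"twist":[0,0,0],"jaw":0.0},{"delta_pos":[0,0,0],"twist":[0,0,0],"jaw":0.0},{"delta_pos":[0,0,0],"twist":[0,0,0],"jaw":0.0},{"delta_pos":[0,0,0],"twist":[0,0,0],"jaw":0.0},{"delta_pos":[0,0,0],"twist":[0,0,0],"jaw":0.0},{"delta_pos":[0,0,0],"twist":[0,0,0],"jaw":0.0},{"delta_pos":[0,0,0],"twist":[0,0,0],"jaw":0.0}]' 100; python3 chk.py s26
python3 - <<'E'
from h import *
from rig import imaging
c=imaging.capture("top"); W=cloud(c)
e=[(blob[0],ray(c,*cv2.fitEllipse(blob[1])[0],36).round(1)) for blob in blobs(c,(0,200,120),(4,255,255),60)]; print("red",e)
c0=dict(np.load("pics/top0.npz")); print("red0",[(b[0],ray(c0,*cv2.fitEllipse(b[1])[0],36).round(1)) for b in blobs(c0,(0,200,120),(4,255,255),60)])
a=c["frame"][50:170,300:345].astype(int);b=c0["frame"][50:170,300:345].astype(int); print("bowl left edge diff",np.abs(a-b).mean())
c=imaging.capture("wrist"); cv2.imwrite("pics/w26.png",c["frame"][:,:,::-1])
E
```

```text
time_s: 25.98
eef_pos: [646.2, 234.7, 176.3]
ee_rot: [0.691, -0.596, -0.381, -0.152]
force: [-0.2, 0.4, -2.8]
grip_width: 0.118
t 25.98 p [646.2 234.7 176.3] jawdeg 20.2 y [ 0.663  0.243 -0.708] F [-0.2  0.4 -2.8] w 0.118 q [ 0.11  0.36  1.75  0.59  0.31 -0.74]
scene brass 315 world [631.3 243.6 185.2] tool y pct [-25.7  -9.8   2.2] x [-26.4  19.7] z [-9.6 23.8]
scene shank 74 y max [46.1 66.9 68.8] minz 125.8 axis [array([ 0.3, 27.5,  6.9]), array([-0.8, 41.1,  5.3]), array([ 0. , 55.6,  5.7])]
top brass 462 world [646.4 240.1 192. ] tool y pct [-26.4  -9.4   1.7] x [-12.6  22.7] z [-21.3  21.3]
top shank 90 y max [49.6 67.  67.8] minz 128.4 axis [array([ 7.6, 29. ,  2. ]), array([ 5.8, 39.7,  1.3]), array([ 5.7, 55.2,  1.6])]
time_s: 26.92
eef_pos: [646.1, 234.6, 176.1]
ee_rot: [0.691, -0.596, -0.38, -0.152]
force: [-0.0, -0.4, -2.9]
grip_width: 0.113
t 26.92 p [646.1 234.6 176.1] jawdeg 20.2 y [ 0.663  0.243 -0.708] F [-0.  -0.4 -2.9] w 0.113 q [ 0.11  0.36  1.75  0.59  0.31 -0.74]
scene brass 315 world [632.1 243.5 184.7] tool y pct [-26.8  -9.8   1.6] x [-25.9  19.9] z [-8.7 24.2]
scene shank 72 y max [47.5 64.9 69.4] minz 124.9 axis [array([-0.4, 29.1,  5.8]), array([ 0.4, 38.4,  6.1]), array([-0. , 55.6,  5.3])]
top brass 456 world [646.4 240.  191.7] tool y pct [-29.5  -9.2   1.8] x [-12.5  22.2] z [-21.3  21.2]
top shank 88 y max [48.3 65.2 67.5] minz 131.0 axis [array([ 7. , 30.2,  1.7]), array([ 6.5, 39.1,  1.7]), array([ 6. , 55.8,  1.9])]
red []
red0 []
bowl left edge diff 2.1235802469135803
```

View pics/s26_scene.png

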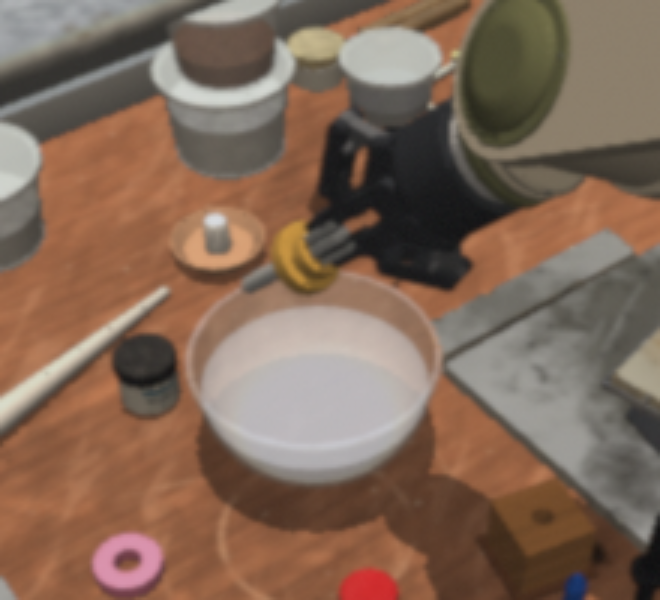

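View pics/w26.png

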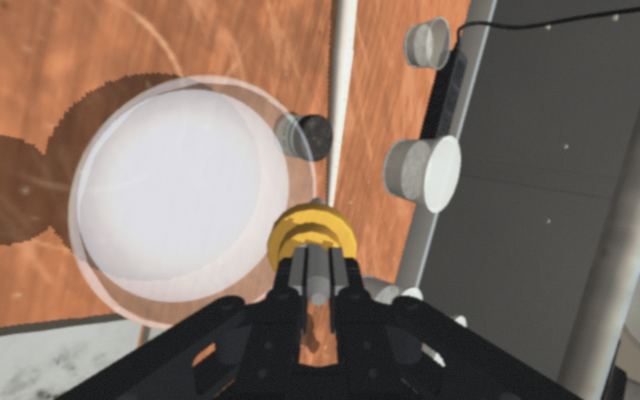

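View pics/s26_top.png

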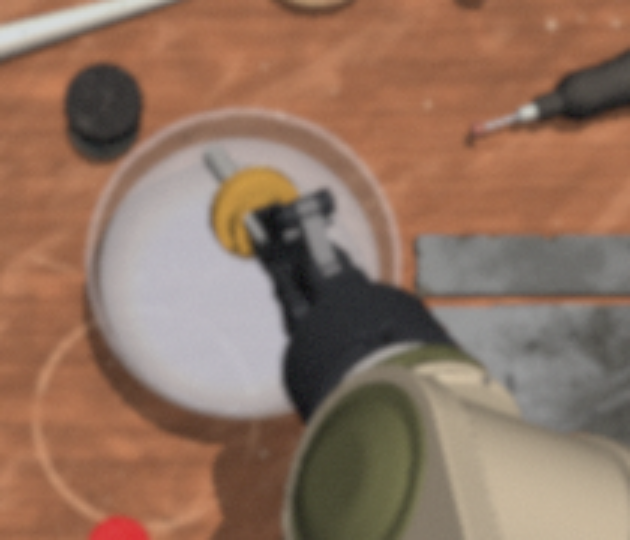

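The stack measures about 28 mm along the rod, which matches both rings fully home. The lean is 45°, the rod's lowest point is at about z = 125 against a rim at 86, and nothing is moving. Handing in.

```bash
python3 -c "
from rig import ctrl
print(ctrl.finish_job())"
```

```text
the job is handed in; nothing more can be done
None
```

I threaded the wide brass ring and then the narrow one onto the steel rod and drew the loaded rod out by its bare top. The job was handed in at about 27 s, with the rod held still at 45° over the bowl, flange end lower.

**Last checks**
- **Rings:** the wide ring's top measured z ≈ 90 and the narrow ring's ≈ 104 in the stand, which is where they should be when home. In the final pose they cover about +2 to −27 mm along the rod, within depth noise of the 28 mm they should fill above the flange.
- **Position:** the rings' middle works out at about (638, 232) against a bowl centre of (638.5, 232). The rod's lowest point is at z ≈ 125, about 39 mm above the rim.
- **Stillness:** the pose agreed within 0.2 mm over the last 0.9 s hold, and the grip did not slip.
- **Bystanders:** the bowl's visible left edge matches the first picture. My colour check for the small pot found no match in either picture. So the pot's place is confirmed only by eye: it looks where it was.

**What went wrong on the way**
- The real fingertips sit about 25–30 mm short of the reported TCP. The first grasp closed above the wide ring without touching it, and I corrected this from the depth images.
- The first grip on the rod was too high, partly on its taper, so I reopened and gripped it about 10 mm lower.

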